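# Uncover the filter drawer and push it home

## Robot

A 6-joint arm with a two-finger parallel gripper is mounted at the origin on the work surface. World frame = base frame: x ahead of the robot, y to its left, z up, the work surface at z = 0. Lengths are in m, angles in rad, forces in N, time in s.
With the tool pointing down it reaches from about 0.35 to 0.85 m from the base axis. Payload 8.1 kg.
Tool frame: the origin (TCP) lies at the centre of the arm's flange, where the gripper is bolted on; the fingertips stand 186 mm ahead of it and the grasp point (between the pads) lies 167 mm ahead of it (robot.nose_length is the distance from the TCP to the fingertips, in m); z points along the fingers, x is the direction in which the jaws open and shut, and the axes are right-handed (so a half turn about z gives the same grasp; the last joint's range is limited). The gripper opens to 93 mm and grips with 3 to 60 N. Pads are 15 mm wide; open, the fingers measure 128 mm over their backs; the gripper's body (75 mm by 188 mm) begins 65 mm behind the grasp point.
Start: joints at [-0.085, 0.13, 1.488, -0, 1.523, -0.085], TCP at [0.6, 0, 0.405] pointing down, gripper open.
Joint ranges: [-2.96, 2.96], [-0.89, 2.26], [0.02, 2.5], [-1.34, 4.48], [0, 2.73], [-2.66, 2.66]. Speed limits (rad/s): [2.39, 2.39, 2.79, 3.14, 3.14, 3.14].

## Interface

Orientations are given as a rotation vector (axis times angle).
In Python, from plant import robot gives the robot as it stands.
- The arm moves only by the tool arm_command, never from a script. Its argument "motion" is a list of rows, each an object with "slide": the shift along the tool's x, y, z each as a share of 0.4 m, from -1 to 1, a list of three; "turn": the turn, a rotation vector about the tool's x, y, z each as a share of 0.5 rad, from -1 to 1, a list of three. A call has exactly 5 rows; each row shifts and turns the commanded pose from where the row before left it, along the tool's axes as they then stand; what a row does not reach is not made up. A row lasts 1/12 s, in which the tool goes at most 41.7 mm and 7.16 degrees, less where a joint would pass 70% of its speed; a pose out of reach is approached as far as the arm can. A call with a number of a shift or a turn outside -1 to 1 is refused whole. A call with a gripper value outside its range is refused whole. "gripper" is the opening in per cent of the stroke, from 0 (shut) to 100 (fully open), set as the call begins (left out, the last holds). The fingers move at their own pace and stop on an object; "grip_force" is the grip in N (left out, the last holds). Time passes only in rows, so rows that do not move let the fingers close, or fill a call up. It gives the time, the measured TCP pose, the force and the opening at its end, in the units of the state.
- robot.read_state(): the state, without advancing time (a new reading comes with each control period).
- robot.read_camera(name): name is "scene" or "side" or "wrist"; returns a dict with "pixels" (400x640x3 uint8, blue, green, red), "intrinsics" (3x3 intrinsics, pixels), "D" ([k1, k2, p1, p2, k3] as OpenCV has them; the pictures are not rectified), "T" (4x4, takes a point from camera to world coordinates). Camera axes: x right, y down, z forward; pixel columns grow to the right and rows downward; lengths in m; the calibration is good to about 2 mm. A picture is of the moment at which its call begins. There is no depth.
- robot.close_job(): hands the job in, once; it reports no verdict.
The state is a dict: "t": time; "q": joint angles; "dq": joint speeds; "joint_torque": joint torques, N m; "tool_pos": TCP position; "orientation": TCP orientation; "force": force on the tool from outside, world axes, zero at the start; "wrist_torque": the same for the moment, N m; "opening": finger opening in m.
Only numpy, scipy, OpenCV 4.12 (cv2) and the standard library are available. Lean on these libraries where they do the work, as an engineer would, in place of code of your own. Each camera call takes 0.05 s, during which the arm holds its last target.

## Task

The light source's filter drawer has come back from cleaning with its black clip-on cover still on. The cover is thin and brittle: slowly and without forcing it, take it off (squeeze the orange tab in towards the grip rib, swing that edge up and slide the tongues on the far edge out from under the rim) and set it down gently, feet down, flat in the blue tray. Then gently push the drawer home until it seats at its detent; leave the other things on the bench where they are.

Things in the scene. Friction and masses are not known exactly. Their poses are not given: they have to be found in the camera images.
- light_source: Grey light source box, 240 deep (x) x 220 wide (y) x 140 mm high, heavy and fixed to the bench. Origin: centre of its underside; its own -x face is the front, from which the filter drawer stands out. The slot is too low for the drawer to go in with the cover on.
- filter_drawer (a joint): How far the aluminium filter drawer stands out (m): 0 = fully home, at start 0.12, end stop 0.125. It slides along the box's x axis with about 1.5 N of friction. A sprung roller catch (the detent) resists from about 0.011 to 0.005 (6 to 9 N of push in all); past that it pulls the drawer home to the stop at 0. Over 45 N of push is ramming it.
- drawer_rim (a point): Centre of the filter drawer's tray, level with the flat top of its rim (105 mm above the bench); moves with the drawer. Axes as the box: x into the box (the way to push), y across, z up. Tray 72 mm wide (y) by 88 mm long (x) inside; its long walls end in lips 4 mm wide, 3 mm thick, open underneath. Front panel on the -x side, 54 mm high, top 7 mm above the rim.
- drawer_lip (a point): Middle of the front edge of the drawer's pull lip (60 mm wide, 5 mm thick), which stands 10 mm out from the top of the drawer's front panel: the place to push. At start it stands 134 mm, when home 14 mm, in front of the box's front face.
- cover_grip (a point): Black clip-on cover (about 70 g), at start seated on the drawer: midpoint of its pinch with the tab pressed, between tab and grip rib. Axes: x along the drawer, y towards the tab, z up. From here: plate x +-42, y -48 to +32 mm, its top z -13; rib y -17 to -12, 44 mm long, top z +13; feet z -25 (8 mm under the rim when seated). One finger outside the tab, one behind the rib, tips above the plate.
- cover_edge (a point): Middle of the cover's edge away from the tab (its -y edge), under the plate, on the drawer's lip: swing about this line. Below it two 3 mm thick tongues reach 7 mm under the lip. Raise the tab's edge by 0.2 to 0.3 rad about it, then slide 10 mm or more towards the tab's side, then lift. Lying flat it can shift only 2 mm across the drawer. Brittle: over 20 N against the drawer is forcing it.
- snap_tab_face (a point): Middle of the outer, ribbed face of the orange tab (22 mm wide, top level with the rib's), 25 mm above the feet. Free, it stands 41 mm from the rib's far face; pressed home, 34 mm.
- snap_tab (a joint): Travel of the orange flexible tab (m): 0 = free, its barb caught 4.5 mm under the drawer's +y lip; grows as it is pressed towards the rib, stop at 0.007. Barb clear at 0.0065 wherever the cover lies in its play. Spring force 1.5 N at first, 6 N at the stop: a grip of 15 to 30 N holds it in and carries the cover. It springs out when let go.
- parts_tray_in (a point): Centre of the inner floor of the empty blue tray (4 mm above the bench), fixed; inside 142 (x) x 162 mm (y), walls 16 mm above its floor. It lies left or right of the drawer; the other side has the wooden rack of objectives.
- objective_rack: Wooden rack, 110 x 150 mm, with three lens objectives standing in it, 63 mm high overall, fixed. Origin: centre of its underside.
- filter_slider: Bystander, loose: black filter slider plate, 30 x 88 x 6 mm, with two round glasses, lying on the bench in front of the drawer. Origin: centre of its underside.
- screwdriver: Bystander, loose: screwdriver with grey handle, 120 mm long. Origin: centre of its underside.
- tweezers: Bystander, loose: steel tweezers, 110 mm long. Origin: centre of its underside.
- cleaner_bottle: Bystander, loose: amber bottle, 44 mm across, 85 mm high. Origin: centre of its underside.
- swab_jar: Bystander, loose: glass jar with steel cap, 56 mm across, 75 mm high. Origin: centre of its underside.
There are look-alikes about, which are no part of the job. Of the things like the part that bears cover_grip, leave any that is green, pink or turquoise; of the rest the larger one is meant.

How it is judged:
On the way, in this order (a step that is already met when the one before it is completed fails the run):
1. the tab is pressed in while the cover is still seated (value of joint snap_tab above 0.003 m and z of cover_grip in the frame of drawer_rim below 0.023 m), for 0.1 s.
2. the cover is clear of the drawer (distance between cover_grip and drawer_rim above 0.06 m), for 0.1 s.
3. the cover lies flat in the blue tray and is let go (z of cover_grip in the frame of parts_tray_in between 0.021 and 0.029 m and x of cover_grip in the frame of parts_tray_in between -0.06 and 0.06 m and y of cover_grip in the frame of parts_tray_in between -0.07 and 0.07 m and angle between cover_grip's own z axis and vertical below 0.08 rad and contact force between the fingers and cover below 0.05 N), for 0.2 s.
4. the drawer is seated at its detent (value of joint filter_drawer below 0.0025 m), for 0.2 s.
At the end, for the whole second after the job is handed in: The cover lies still, flat (within 0.08 rad) and feet down on the floor of the blue tray, let go, and the filter drawer is home (under 2.5 mm open) (z of cover_grip in the frame of parts_tray_in between 0.021 and 0.029 m and x of cover_grip in the frame of parts_tray_in between -0.06 and 0.06 m and y of cover_grip in the frame of parts_tray_in between -0.07 and 0.07 m and angle between cover_grip's own z axis and vertical below 0.08 rad and value of joint filter_drawer below 0.0025 m and linear speed of cover below 0.02 m/s); the robot touches nothing.
It fails at once if the cover is forced against the drawer (over 20 N) (contact force between cover and light_source above 20 N).
It fails at once if the cover is dropped (falls freely faster than 0.7 m/s) (contact force between the fingers and cover below 0.05 N and linear speed of cover above 0.7 m/s).
It fails at once if the drawer is rammed (fingers on light source and drawer over 45 N) (contact force between the fingers and light_source above 45 N).
It fails at once if a bystander is moved by more than 30 mm (distance of any of filter_slider, screwdriver, tweezers, cleaner_bottle, swab_jar from where it was at the start of the episode above 0.03 m).
It also fails if it takes over 67 s, if anything falls off the work surface, if the arm or the gripper's body presses on something with over 40 N, if the wrist force passes 120 N, or if a joint passes its speed limit or range.

## Working session

There is one attempt and no reset: what is moved stays moved. The work goes in short steps, Python scripts to look and compute and a tool call to move; the robot and the scene stay as the last step left them, time stands still between calls to the robot, and variables do not carry over. Pictures are saved under pics/ and viewed, and the job is handed in when it is done.

Besides the shell and the picture viewer there is one more tool, called after "Call:" in YAML: its name, and indented under it one key for each argument. arm_command: Moves the arm, as the interface text tells. Shift numbers are shares of 0.4 m and turn numbers shares of 0.5 rad, none past 1 either way. Its arguments: {"type":"object","properties":{"motion":{"type":"array","items":{"type":"object","properties":{"slide":{"type":"array","items":{"type":"number"}},"turn":{"type":"array","items":{"type":"number"}}}}},"gripper":{"type":"number"},"grip_force":{"type":"number"}},"required":["motion"]}

```bash
ls; mkdir -p pics; cat > h.py <<'E'
import numpy as np,cv2
from plant import robot
from scipy.spatial.transform import Rotation as R
def grab(n,name):
    c=robot.read_camera(n); cv2.imwrite('pics/%s.png'%name,c['pixels']); np.savez('pics/%s.npz'%name,K=c['intrinsics'],D=np.array(c['D']),T=c['T'],img=c['pixels']); return c
def ld(name):
    d=np.load('pics/%s.npz'%name); return d
def ray(d,uv):
    p=cv2.undistortPoints(np.array([[uv]],float),d['K'],d['D'])[0,0]
    T=d['T']; return T[:3,3],T[:3,:3]@np.array([p[0],p[1],1])
def atz(d,uv,z):
    o,r=ray(d,uv); return o+r*(z-o[2])/r[2]
def tri(obs):
    A=np.zeros((3,3));b=np.zeros(3)
    for d,uv in obs:
        o,r=ray(d,uv); r=r/np.linalg.norm(r);P=np.eye(3)-np.outer(r,r);A+=P;b+=P@o
    x=np.linalg.solve(A,b)
    return x,[np.linalg.norm(proj(d,x)-uv) for d,uv in obs]
def proj(d,X):
    T=np.linalg.inv(d['T']);rv=cv2.Rodrigues(T[:3,:3])[0]
    return cv2.projectPoints(np.array([X],float).reshape(-1,1,3),rv,T[:3,3],d['K'],d['D'])[0].reshape(-1,2).squeeze()
E
python3 - <<'E'
from h import *
for n in ['scene','side','wrist']:
    c=grab(n,n+'0'); print(n,c['T'].round(3).tolist(),c['intrinsics'][0])
print(robot.read_state())
E
```

```text
pics
scene [[-0.271, 0.583, -0.766, 1.304], [0.962, 0.169, -0.213, 0.196], [0.005, -0.795, -0.607, 0.679], [0.0, 0.0, 0.0, 1.0]] [404.89943885   0.         317.63307862]
side [[-0.994, -0.084, 0.073, 0.51], [-0.11, 0.683, -0.722, 0.696], [0.011, -0.726, -0.688, 0.758], [0.0, 0.0, 0.0, 1.0]] [419.04151103   0.         319.77900836]
wrist [[1.0, 0.001, -0.001, 0.6], [0.001, -0.964, -0.265, 0.074], [-0.001, 0.265, -0.964, 0.384], [0.0, 0.0, 0.0, 1.0]] [339.08207658   0.         320.49117333]
{'t': 0.15, 'q': array([-8.53703860e-02,  1.31014550e-01,  1.48899970e+00, -1.63546640e-05,
        1.52297295e+00, -8.54086069e-02]), 'dq': array([-0.0007732 , -0.00081869, -0.00180063,  0.00129034, -0.00036227,
        0.00030124]), 'joint_torque': array([ 8.59073725e-05, -5.60473788e+01, -4.92333663e+01,  7.68201635e-02,
        3.05504061e-02, -1.41810942e-04]), 'tool_pos': array([5.99840485e-01, 5.06241973e-05, 4.03928338e-01]), 'orientation': array([-3.14148923e+00, -6.12811047e-05,  2.18469523e-03]), 'force': array([0.71402788, 0.69018946, 0.20101886]), 'wrist_torque': array([ 0.01265776,  0.01089653, -0.00276249]), 'opening': 0.09277547764952555}
```

View pics/scene0.png

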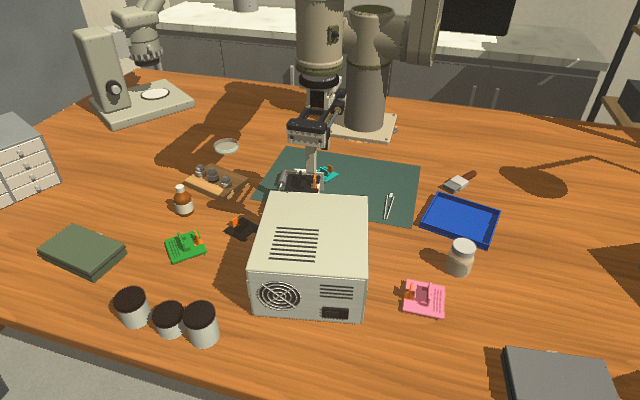

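View pics/side0.png

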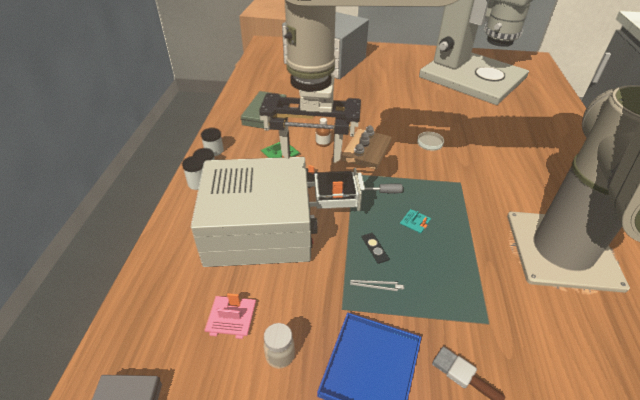

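View pics/wrist0.png

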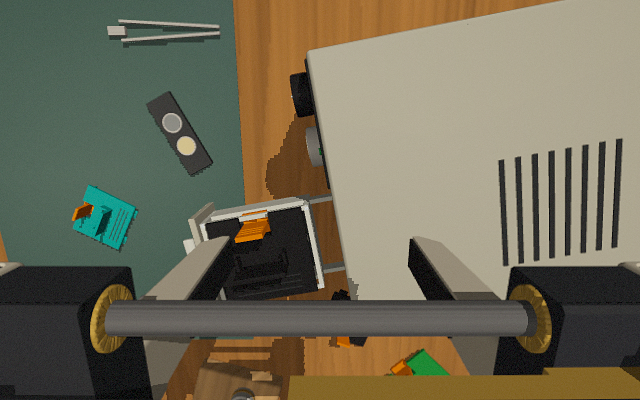

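```bash
python3 - <<'E'
import cv2
w=cv2.imread('pics/wrist0.png');s=cv2.imread('pics/side0.png');c=cv2.imread('pics/scene0.png')
cv2.imwrite('pics/cw.png',cv2.resize(w[180:310,170:370],(800,520),interpolation=cv2.INTER_CUBIC))
a=cv2.resize(s[150:225,290:410],(640,400),interpolation=cv2.INTER_CUBIC)
b=cv2.resize(c[155:245,215:345],(578,400),interpolation=cv2.INTER_CUBIC)
cv2.imwrite('pics/cs.png',a);cv2.imwrite('pics/cc.png',b)
E
```

```text
(no output)
```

View pics/cw.png

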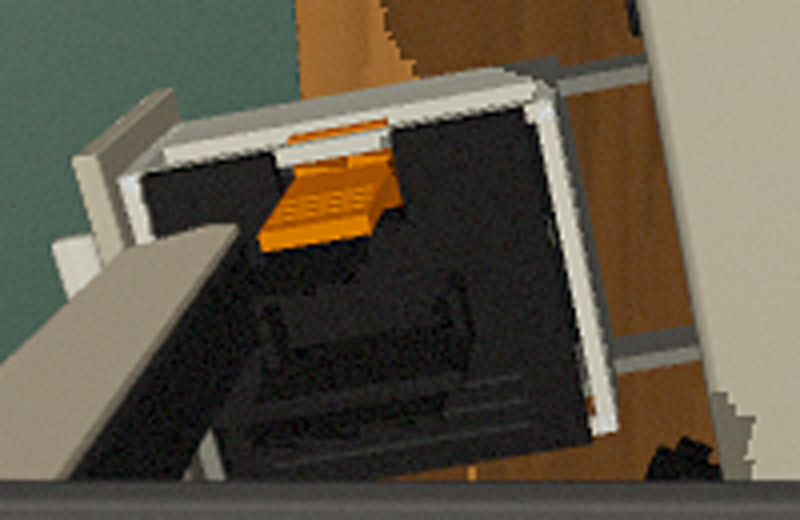

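View pics/cs.png

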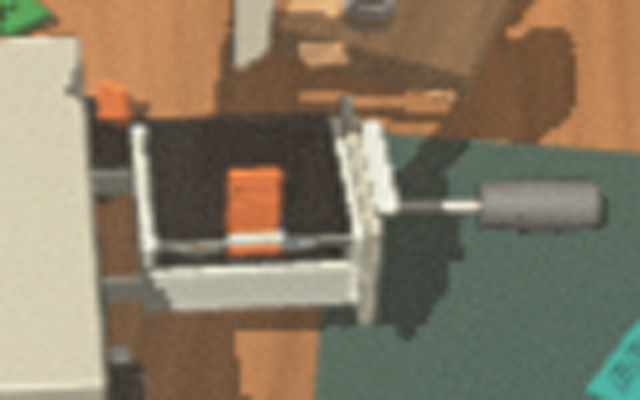

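View pics/cc.png

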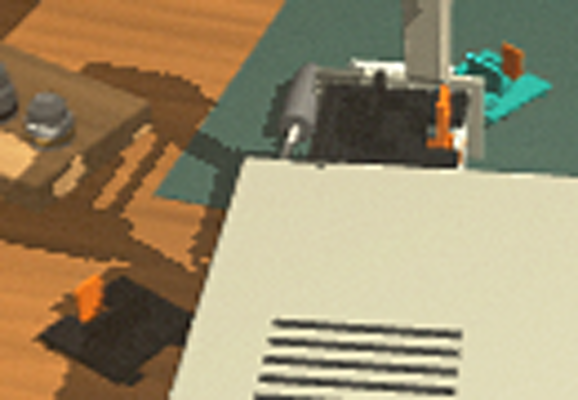

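```bash
python3 - <<'E'
from h import *
w=ld('wrist0')
f=lambda u,v:(170+u/4,180+v/4)
P={'box front L top':((308,50),.14),'box top 2':((640,-0),.14),'boxfront low':((345,260),.14),
'rim back+y corner':(f(550,85),.105),'rim back-y':(f(612,430),.105),'rim front+y':(f(125,178),.105),
'tabtopL':(f(262,250),.135),'tabtopR':(f(372,232),.135),'tabtopL outer':(f(262,236),.135),'panel top+y':(f(172,92),.112),'panel top2':(f(78,160),.112)}
X={k:atz(w,uv,z) for k,(uv,z) in P.items()}
for k,v in X.items(): print(k,v.round(4))
def yaw(a,b): d=X[b]-X[a];print(a,b,np.degrees(np.arctan2(d[1],d[0])),np.linalg.norm(d))
yaw('box front L top','box top 2');yaw('box front L top','boxfront low');yaw('rim front+y','rim back+y corner');yaw('rim back+y corner','rim back-y');yaw('tabtopL','tabtopR')
s=ld('side0');
for uv in [(347,318),(423,343),(385,400),(322,390)]:print('tray top',atz(s,uv,.02).round(3))
E
```

```text
box front L top [0.5912 0.1115 0.14  ]
box top 2 [0.8065 0.1424 0.14  ]
boxfront low [ 0.6188 -0.0406  0.14  ]
rim back+y corner [ 0.5885 -0.0025  0.105 ]
rim back-y [ 0.6019 -0.0845  0.105 ]
rim front+y [ 0.4958 -0.0235  0.105 ]
tabtopL [ 0.5326 -0.028   0.135 ]
tabtopR [ 0.5545 -0.0242  0.135 ]
tabtopL outer [ 0.5328 -0.025   0.135 ]
panel top+y [ 0.51   -0.0021  0.112 ]
panel top2 [ 0.4888 -0.0171  0.112 ]
box front L top box top 2 8.176092920059476 0.21747691064057725
box front L top boxfront low -79.71647184736483 0.15456110392388445
rim front+y rim back+y corner 12.79395440482998 0.09507784933918806
rim back+y corner rim back-y -80.7051986290145 0.0831172378831418
tabtopL tabtopR 9.909872150289113 0.022194568133086363
tray top [0.497 0.25  0.02 ]
tray top [0.351 0.287 0.02 ]
tray top [0.422 0.401 0.02 ]
tray top [0.531 0.396 0.02 ]
```

Call:
arm_command:
  motion:
    - {"slide": [-0.04, 0.09, 0]}
    - {"slide": [-0.04, 0.09, 0]}
    - {"slide": [-0.04, 0.09, 0]}
    - {"slide": [0, 0, 0]}
    - {"slide": [0, 0, 0]}

```text
invalid input at $.motion[0]: expected keys slide, turn
```

```bash
python3 - <<'E'
from h import *
c=grab('wrist','wrist1'); s=robot.read_state(); print(s['t'],s['tool_pos'],s['orientation'],s['force'])
w=c['pixels'];cv2.imwrite('pics/w1c.png',cv2.resize(w[60:260,220:460],(792,600)[:2] if 0 else (720,600),interpolation=cv2.INTER_CUBIC))
E
```

```text
0.2 [5.99870800e-01 1.65477912e-05 4.04069936e-01] [-3.14148978e+00  1.34759025e-04  1.82430459e-03] [ 1.31835072 -0.25337998  0.31920396]
```

View pics/wrist1.png

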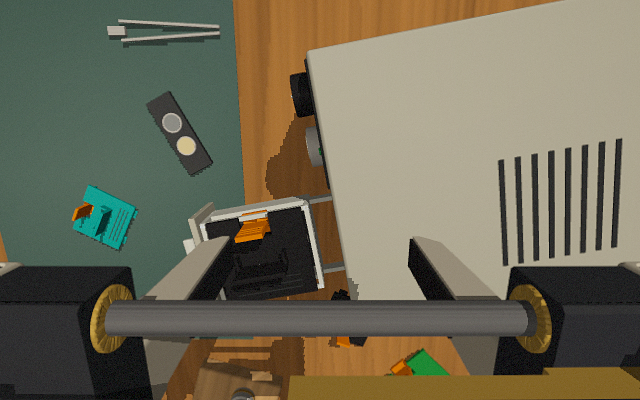

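View pics/w1c.png

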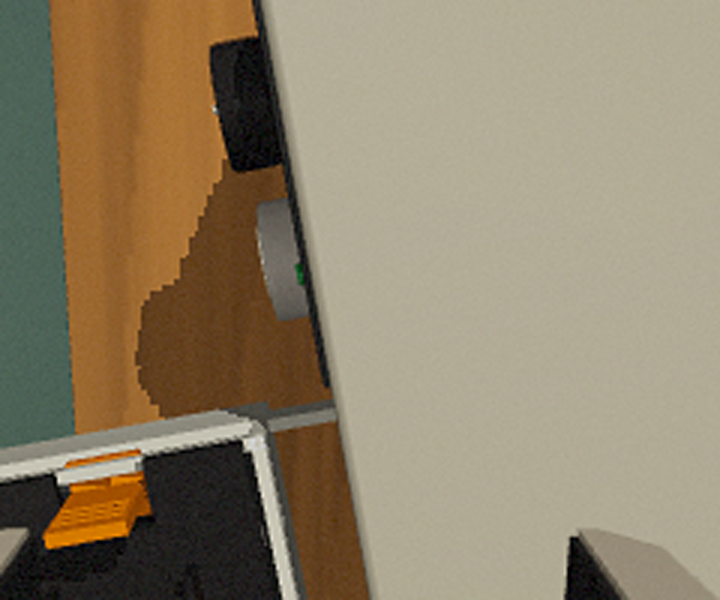

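The call needs both keys; nothing moved. The picture is as before (tab at about 253,228).

Call:
arm_command:
  motion:
    - {"slide": [-0.04, 0.09, 0], "turn": [0, 0, 0]}
    - {"slide": [-0.04, 0.09, 0], "turn": [0, 0, 0]}
    - {"slide": [-0.04, 0.09, 0], "turn": [0, 0, 0]}
    - {"slide": [0, 0, 0], "turn": [0, 0, 0]}
    - {"slide": [0, 0, 0], "turn": [0, 0, 0]}

```text
t: 0.62
tool_pos: [0.5513, -0.1097, 0.4047]
orientation: [-3.142, 0.006, 0.0]
force: [0.6, 0.9, -0.1]
opening: 0.0929
```

```bash
python3 - <<'E'
from h import *
c=grab('wrist','wrist2'); s=robot.read_state(); print(s['t'],s['tool_pos'],s['orientation'],s['force'])
w=c['pixels'];cv2.imwrite('pics/w2c.png',cv2.resize(w[60:260,200:440],(720,600),interpolation=cv2.INTER_CUBIC))
E
```

```text
0.6667 [ 0.55183751 -0.10848005  0.40470484] [-3.14112601e+00  3.15724049e-03 -1.94094574e-04] [-0.13074524 -0.11679101 -0.1047205 ]
```

View pics/wrist2.png

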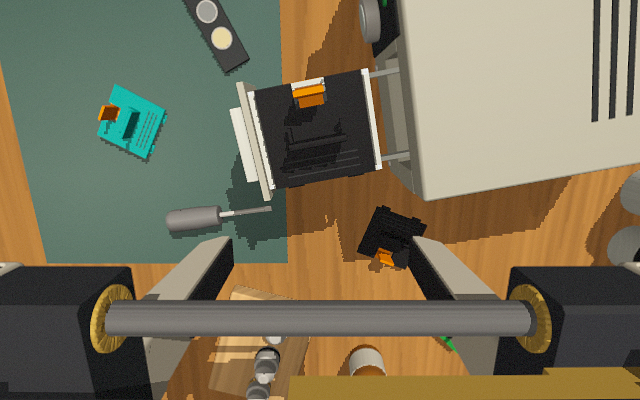

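View pics/w2c.png

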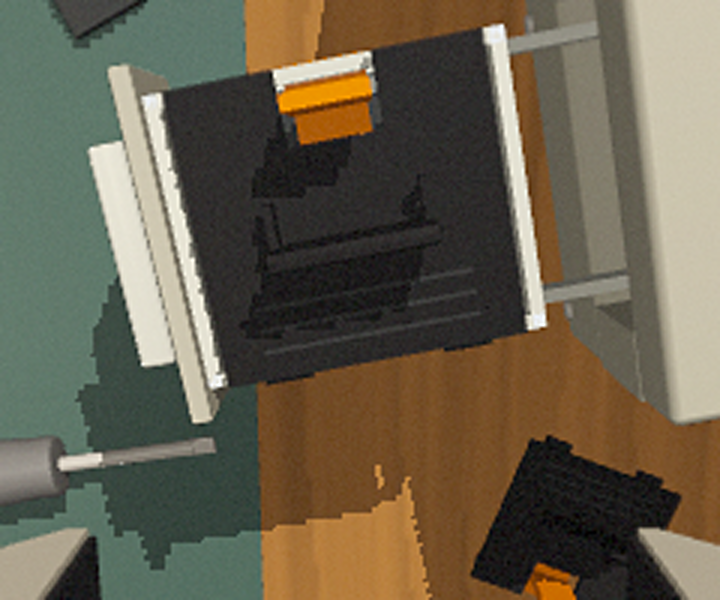

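```bash
python3 - <<'E'
from h import *
w=ld('wrist2'); img=w['img']
cv2.imwrite('pics/w2d.png',cv2.resize(img[75:165,270:370],(800,720),interpolation=cv2.INTER_CUBIC)[:600])
cv2.imwrite('pics/w2d.png',cv2.convertScaleAbs(cv2.resize(img[75:150,275:365],(720,600),interpolation=cv2.INTER_CUBIC),alpha=1.8,beta=10))
f=lambda u,v:(200+u/3,60+v/3)
P={'lipA':((90,148),.112),'lipB':((143,367),.112),'panA':((110,66),.112),'panB':((192,422),.112),'rimBackA':((507,27),.105),'rimBackB':((546,327),.105),'boxf top low':((675,422),.14)
,'boxf up':((621,0),.14),'tabL':((278,95),.135),'tabR':((371,72),.135),'ribL':((265,258),.135),'ribR':((440,232),.135),
'plateFL':((165,92),.109),'plateBL':((483,35),.109),'plateFR':((228,383),.109),'plateBR':((527,330),.109)}
X={k:atz(w,f(*uv),z) for k,(uv,z) in P.items()}
for k,v in X.items(): print(k,v.round(4))
def yaw(a,b): d=X[b]-X[a];print(a,b,np.degrees(np.arctan2(d[1],d[0])),np.linalg.norm(d))
for a,b in [('lipB','lipA'),('panB','panA'),('rimBackB','rimBackA'),('boxf top low','boxf up'),('tabL','tabR'),('ribL','ribR'),('plateFL','plateBL'),('plateFR','plateBR'),('plateFR','plateFL'),('plateBR','plateBL')]: yaw(a,b)
E
```

```text
lipA [ 0.4815 -0.0362  0.112 ]
lipB [ 0.4918 -0.0942  0.112 ]
panA [ 0.488  -0.0161  0.112 ]
panB [ 0.5045 -0.1099  0.112 ]
rimBackA [ 0.5895 -0.0064  0.105 ]
rimBackB [ 0.603  -0.0847  0.105 ]
boxf top low [ 0.6299 -0.1027  0.14  ]
boxf up [ 0.6102 -0.0045  0.14  ]
tabL [ 0.5323 -0.0244  0.135 ]
tabR [ 0.5541 -0.0193  0.135 ]
ribL [ 0.5282 -0.0623  0.135 ]
ribR [ 0.5708 -0.0561  0.135 ]
plateFL [ 0.5011 -0.0223  0.109 ]
plateBL [ 0.5829 -0.0087  0.109 ]
plateFR [ 0.5145 -0.0995  0.109 ]
plateBR [ 0.5971 -0.0848  0.109 ]
lipB lipA 100.07813249773376 0.05889947287660037
panB panA 99.9611019408179 0.09518221185597678
rimBackB rimBackA 99.79715726983531 0.07945188513688219
boxf top low boxf up 101.36065427573739 0.10017635265472029
tabL tabR 13.026825916105771 0.022349676162640327
ribL ribR 8.178267495271513 0.04299469911077252
plateFL plateBL 9.43145108243109 0.0828837102990078
plateFR plateBR 10.05492761611152 0.08385589578113228
plateFR plateFL 99.85138819905794 0.07830196992520017
plateBR plateBL 100.57230373048823 0.07740273212400386
```

View pics/w2d.png

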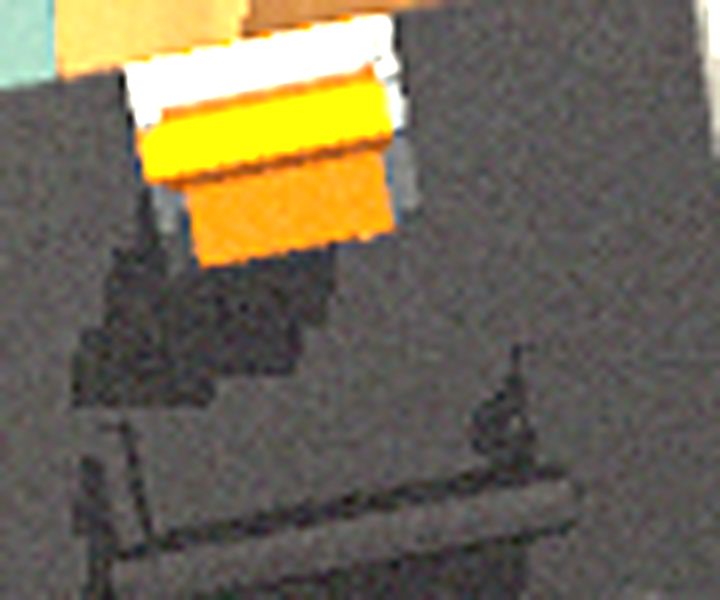

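Call:
arm_command:
  motion:
    - {"slide": [0, 0, 0], "turn": [0, 0, -0.233]}
    - {"slide": [0, 0, 0], "turn": [0, 0, -0.233]}
    - {"slide": [0, 0, 0], "turn": [0, 0, -0.233]}
    - {"slide": [0, 0, 0], "turn": [0, 0, -0.233]}
    - {"slide": [0, 0, 0], "turn": [0, 0, -0.233]}

```text
t: 1.08
tool_pos: [0.5526, -0.1063, 0.4046]
orientation: [-3.005, -0.914, -0.0]
force: [-0.0, 0.6, 0.6]
opening: 0.0929
```

Call:
arm_command:
  motion:
    - {"slide": [0, 0, 0], "turn": [0, 0, -0.233]}
    - {"slide": [0, 0, 0], "turn": [0, 0, -0.233]}
    - {"slide": [0, 0, 0], "turn": [0, 0, -0.233]}
    - {"slide": [0, 0, 0], "turn": [0, 0, -0.233]}
    - {"slide": [0, 0, 0], "turn": [0, 0, -0.233]}

```text
t: 1.5
tool_pos: [0.5526, -0.1063, 0.4046]
orientation: [-2.616, -1.738, -0.0]
force: [0.0, -0.3, -0.3]
opening: 0.0933
```

Call:
arm_command:
  motion:
    - {"slide": [0, 0, 0], "turn": [0, 0, -0.233]}
    - {"slide": [0, 0, 0], "turn": [0, 0, -0.233]}
    - {"slide": [0, 0, 0], "turn": [0, 0, -0.233]}
    - {"slide": [0, 0, 0], "turn": [0, 0, -0.233]}
    - {"slide": [0, 0, 0], "turn": [0, 0, -0.233]}

```text
t: 1.92
tool_pos: [0.5526, -0.1063, 0.4046]
orientation: [-2.007, -2.416, -0.001]
force: [0.1, 0.0, -0.4]
opening: 0.0927
```

```bash
python3 - <<'E'
from h import *
c=grab('wrist','wrist3');
import time
s=robot.read_state(); 
print(s['t'],s['tool_pos'],s['q'].round(3)); M=R.from_rotvec(s['orientation']).as_matrix(); print(M.round(4), 'yaw',np.degrees(np.arctan2(M[1,0],M[0,0])))
a=cv2.imread('pics/scene0.png');cv2.imwrite('pics/tr.png',cv2.resize(a[180:260,400:520],(800,533),interpolation=cv2.INTER_CUBIC))
a=cv2.imread('pics/side0.png');cv2.imwrite('pics/tr2.png',cv2.resize(a[300:400,300:440],(800,571),interpolation=cv2.INTER_CUBIC))
E
```

```text
1.9667 [ 0.5526358  -0.10629367  0.40459014] [-2.810e-01  3.000e-02  1.594e+00  1.000e-03  1.518e+00 -2.046e+00]
[[-1.922e-01  9.814e-01 -0.000e+00]
 [ 9.814e-01  1.922e-01  6.000e-04]
 [ 5.000e-04  1.000e-04 -1.000e+00]] yaw 101.08063855362604
```

View pics/wrist3.png

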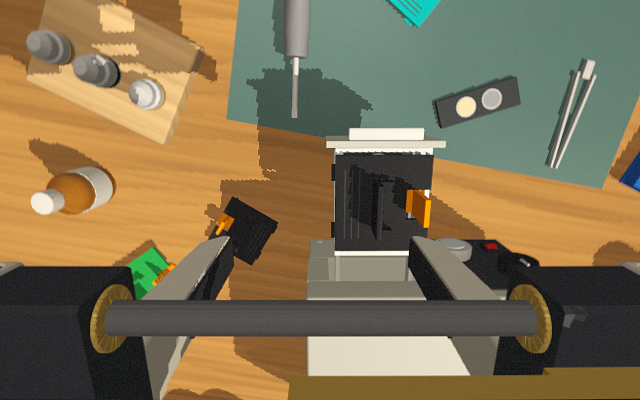

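View pics/tr.png

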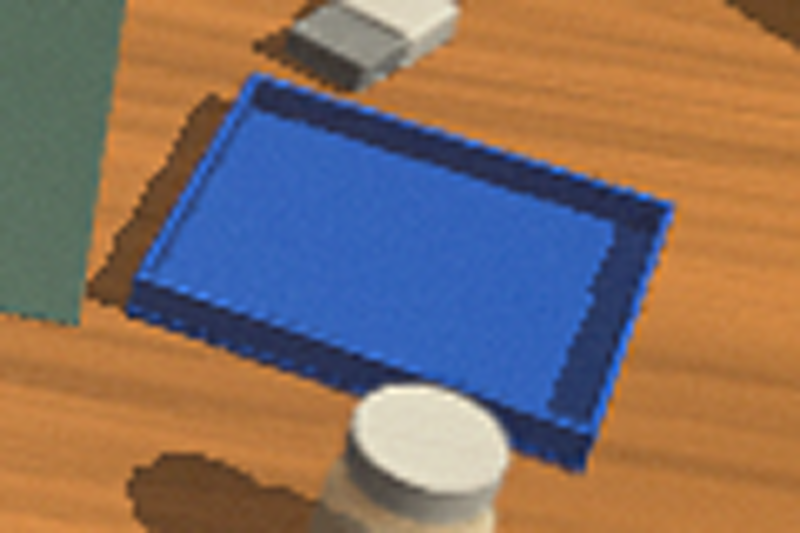

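View pics/tr2.png

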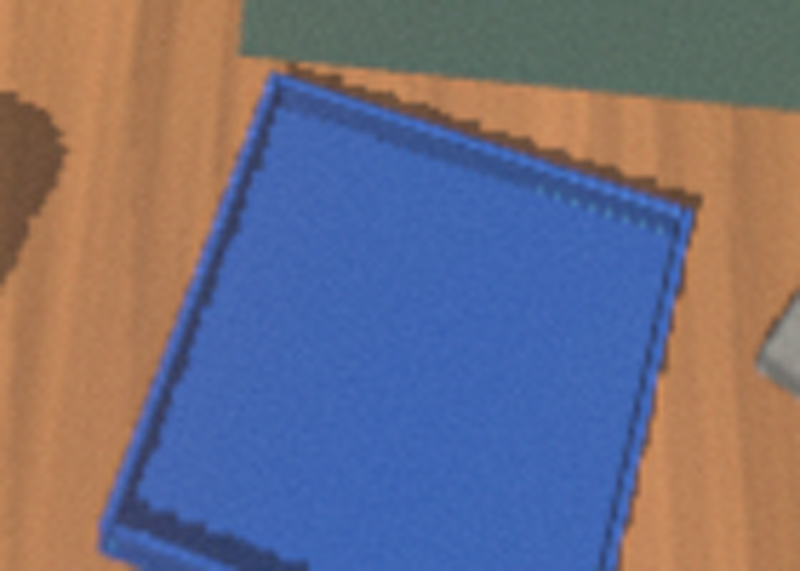

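```bash
python3 - <<'E'
from h import *
c=ld('scene0');s=ld('side0')
A=[(250,75),(672,205),(590,440),(135,275)]
X=[atz(c,(400+u/6.667,180+v/6.667),.02) for u,v in A]
for x in X: print(x.round(4))
print('ctr',np.mean(X,0).round(4))
for i in range(4):
    d=X[(i+1)%4]-X[i];print(np.degrees(np.arctan2(d[1],d[0])),np.linalg.norm(d))
for u,v in [(275,75),(690,208),(105,540)]:print('side',atz(s,(300+u/5.714,300+v/5.714),.02).round(4))
w=ld('wrist3')['img']
cv2.imwrite('pics/w3c.png',cv2.convertScaleAbs(cv2.resize(w[115:265,310:460],(600,600),interpolation=cv2.INTER_CUBIC),alpha=1.5,beta=10))
E
```

```text
[0.3569 0.2743 0.02  ]
[0.3979 0.4373 0.02  ]
[0.5437 0.3994 0.02  ]
[0.4981 0.2382 0.02  ]
ctr [0.4492 0.3373 0.02  ]
75.885961476852 0.16807046129867675
-14.585208685808402 0.15070021492386587
-105.81220546086148 0.16750379314498992
165.6504476774925 0.1457324986980866
side [0.4956 0.2392 0.02  ]
side [0.3539 0.2738 0.02  ]
side [0.5367 0.4047 0.02  ]
```

View pics/w3c.png

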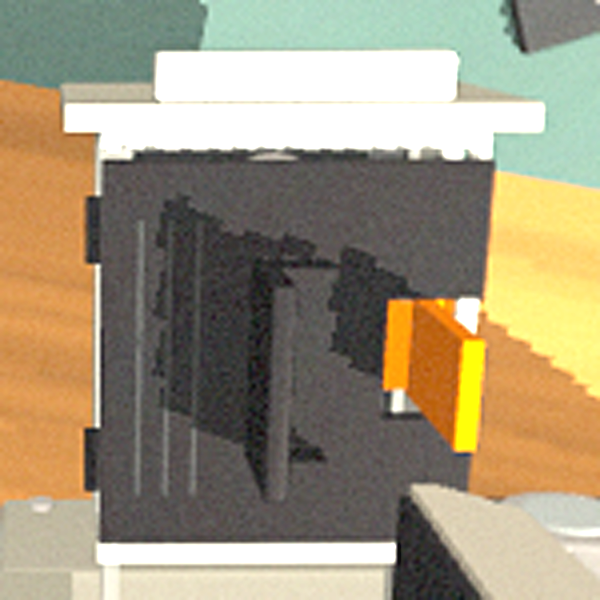

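```bash
python3 - <<'E'
from h import *
w=ld('wrist3')
f=lambda u,v:(310+u/4,115+v/4)
P={'lipA':((155,52),.112),'lipB':((459,52),.112),'tab1':((485,340),.135),'tab2':((476,452),.135),'ribO1':((273,285),.135),'ribO2':((263,498),.135),'ribI1':((295,285),.135),'ribI2':((286,498),.135),'pl1':((101,160),.109),'pl2':((99,542),.109),'pl3':((493,160),.109),'panA':((63,102),.112),'panB':((545,102),.112)}
X={k:atz(w,f(*uv),z) for k,(uv,z) in P.items()}
G=np.array([.5475,-.046]);a=np.radians(10);ex=np.array([np.cos(a),np.sin(a)]);ey=np.array([-ex[1],ex[0]])
for k,v in X.items(): d=v[:2]-G;print(k,v.round(4),'cover frame mm',(1000*d@ex).round(1),(1000*d@ey).round(1))
for a,b in [('lipA','lipB'),('panA','panB'),('ribO2','ribO1'),('tab2','tab1'),('pl2','pl1')]:
    d=X[b]-X[a];print(a,b,np.degrees(np.arctan2(d[1],d[0])))
E
```

```text
lipA [ 0.4912 -0.0945  0.112 ] cover frame mm -63.8 -38.0
lipB [ 0.4801 -0.0356  0.112 ] cover frame mm -64.5 22.0
tab1 [ 0.5314 -0.0235  0.135 ] cover frame mm -12.0 24.9
tab2 [ 0.5536 -0.0192  0.135 ] cover frame mm 10.7 25.4
ribO1 [ 0.5284 -0.0658  0.135 ] cover frame mm -22.3 -16.2
ribO2 [ 0.5706 -0.0579  0.135 ] cover frame mm 20.7 -15.8
ribI1 [ 0.5276 -0.0617  0.135 ] cover frame mm -22.3 -12.1
ribI2 [ 0.5698 -0.0535  0.135 ] cover frame mm 20.7 -11.2
pl1 [ 0.5144 -0.1006  0.109 ] cover frame mm -42.1 -48.0
pl2 [ 0.5967 -0.0846  0.109 ] cover frame mm 41.8 -46.6
pl3 [ 0.4997 -0.0222  0.109 ] cover frame mm -42.9 31.8
panA [ 0.5041 -0.1105  0.112 ] cover frame mm -53.9 -55.9
panB [ 0.4864 -0.0162  0.112 ] cover frame mm -55.0 40.0
lipA lipB 100.64825857647499
panA panB 100.63926742732744
ribO2 ribO1 -169.4238828450092
tab2 tab1 -168.8607033013422
pl2 pl1 -169.0332684139203
```

Call:
arm_command:
  motion:
    - {"slide": [0.038, 0.004, 0.05], "turn": [0, 0, 0.024]}
    - {"slide": [0.038, 0.004, 0.05], "turn": [0, 0, 0]}
    - {"slide": [0.038, 0.004, 0.05], "turn": [0, 0, 0]}
    - {"slide": [0.038, 0.004, 0.05], "turn": [0, 0, 0]}
    - {"slide": [0, 0, 0], "turn": [0, 0, 0]}
  gripper: 75
  grip_force: 15

```text
t: 2.38
tool_pos: [0.5467, -0.0433, 0.3198]
orientation: [-2.026, -2.392, 0.004]
force: [-0.6, 0.8, -0.3]
opening: 0.0705
```

```bash
cat > st.py <<'E'
from h import *
s=robot.read_state(); M=R.from_rotvec(s['orientation']).as_matrix()
print('t',round(s['t'],2),'tcp',s['tool_pos'].round(4),'tip',(s['tool_pos']+.186*M[:,2]).round(4),'yaw',np.degrees(np.arctan2(M[1,0],M[0,0])).round(2),'z',M[:,2].round(4),'F',s['force'].round(1),'op',s['opening'].round(4))
E
cat st.py > a.py; cat >> a.py <<'E'
c=grab('wrist','wrist4');cv2.imwrite('pics/w4c.png',c['pixels'])
grab('side','side4');a=cv2.imread('pics/side4.png');cv2.imwrite('pics/s4c.png',cv2.resize(a[100:240,230:420],(790,582),interpolation=cv2.INTER_CUBIC))
E
python3 a.py
```

```text
Traceback (most recent call last):
  File "a.py", line 3, in <module>
    print('t',round(s['t'],2),'tcp',s['tool_pos'].round(4),'tip',(s['tool_pos']+.186*M[:,2]).round(4),'yaw',np.degrees(np.arctan2(M[1,0],M[0,0])).round(2),'z',M[:,2].round(4),'F',s['force'].round(1),'op',s['opening'].round(4))
                                                                                                                                                                                                            ^^^^^^^^^^^^^^^^^^
AttributeError: 'float' object has no attribute 'round'
```

```bash
sed -i "s/s\['opening'\].round(4)/round(float(s['opening']),4)/" st.py a.py; python3 a.py; python3 st.py
```

```text
t 2.38 tcp [ 0.5467 -0.0433  0.3198] tip [ 0.5454 -0.0428  0.1338] yaw 99.46 z [-0.0072  0.0026 -1.    ] F [-0.6  0.8 -0.3] op 0.0705
t 2.48 tcp [ 0.5481 -0.0457  0.3241] tip [ 0.5477 -0.0456  0.1381] yaw 99.48 z [-2.e-03  3.e-04 -1.e+00] F [-0.4 -0.1  0. ] op 0.07
```

View pics/w4c.png

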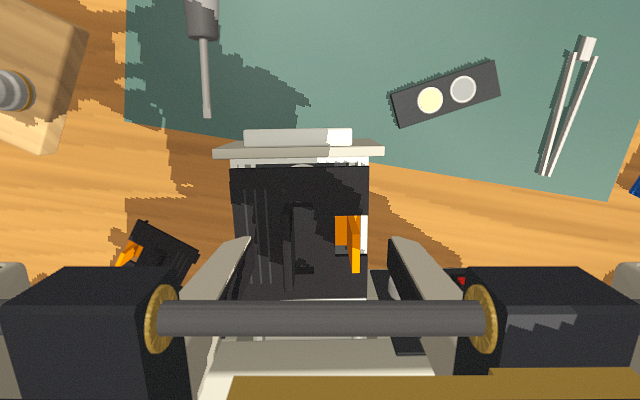

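View pics/s4c.png

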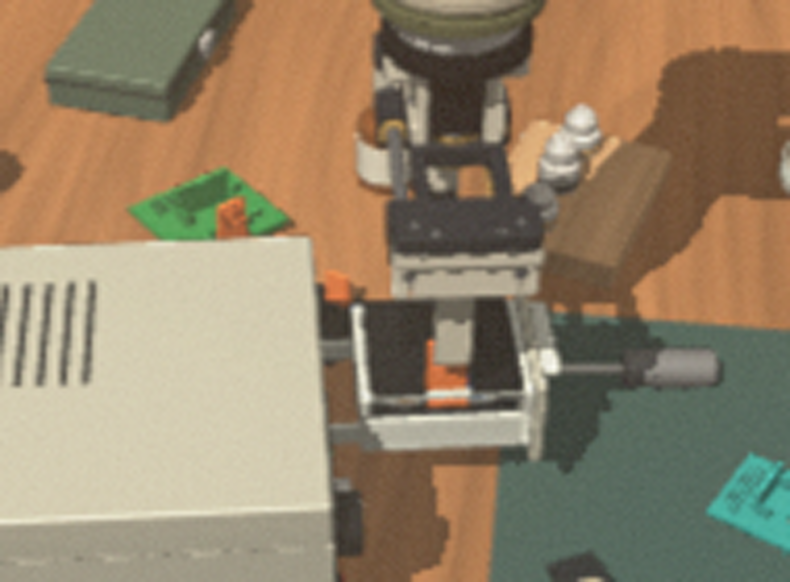

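Call:
arm_command:
  motion:
    - {"slide": [0.001, -0.0025, 0.016], "turn": [0, 0, -0.032]}
    - {"slide": [0, 0, 0.016], "turn": [0, 0, 0]}
    - {"slide": [0, 0, 0.016], "turn": [0, 0, 0]}
    - {"slide": [0, 0, 0.015], "turn": [0, 0, 0]}
    - {"slide": [0, 0, 0], "turn": [0, 0, 0]}

```text
t: 2.9
tool_pos: [0.5466, -0.0471, 0.298]
orientation: [-2.012, -2.411, 0.002]
force: [-1.0, -0.5, -1.4]
opening: 0.0696
```

```bash
python3 - <<'E'
from h import *
c=grab('wrist','w5');cv2.imwrite('pics/w5c.png',cv2.convertScaleAbs(cv2.resize(c['pixels'][150:310,210:420],(787,600),interpolation=cv2.INTER_CUBIC),alpha=1.4))
E
python3 st.py
```

```text
t 2.95 tcp [ 0.5468 -0.047   0.2986] tip [ 0.5465 -0.047   0.1126] yaw 100.31 z [-1.6e-03  3.0e-04 -1.0e+00] F [ 0.2 -0.4  0.4] op 0.0697
```

View pics/w5c.png

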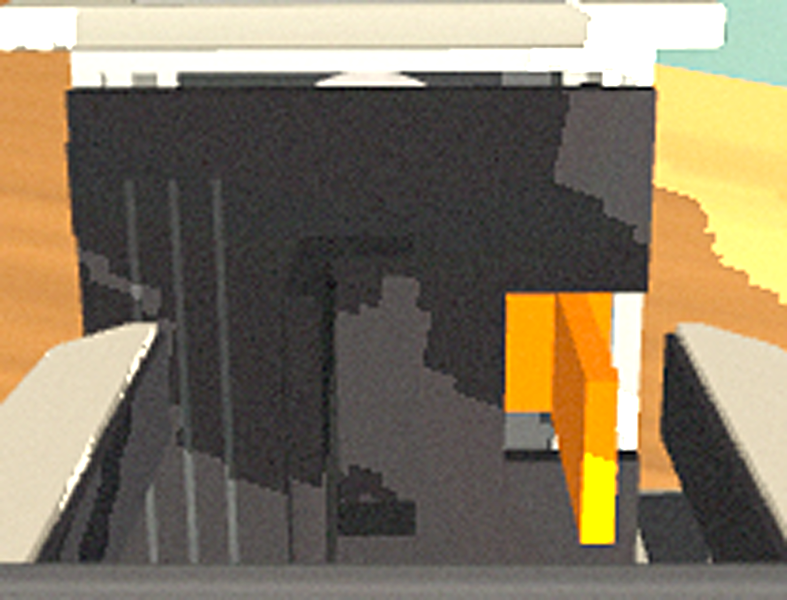

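```bash
python3 - <<'E'
from h import *
w=ld('w5');s=robot.read_state();M=R.from_rotvec(s['orientation']).as_matrix();t=s['tool_pos']
for sg in (-1,1):
    p=proj(w,t+M@np.array([sg*.0349,-.0075,.186]));print('tip',(p-[210,150])*3.75)
f=lambda u,v:(210+u/3.75,150+v/3.75)
for n,uv,z in [('tab1',(617,380),.135),('tab2',(615,543),.135),('ribI bottom',(335,480),.135),('tabinner',(580,460),.135),('plateL',(68,88),.109),('plateR',(656,88),.109),('tipL',(155,325),.1126),('tipR',(668,335),.1126)]:
    X=atz(w,f(*uv),z); print(n,((X-t)@M*1000).round(1))
print(t)
E
```

```text
tip [160.52488954 334.01883011]
tip [661.40039301 334.1785132 ]
tab1 [ 25.1 -10.4 163.6]
tab2 [ 25.8  11.8 163.6]
ribI bottom [ -9.4   3.  163.6]
tabinner [ 21.    0.3 163.6]
plateL [-46.3 -41.6 189.6]
plateR [ 33.1 -41.6 189.7]
tipL [-35.6  -8.9 186. ]
tipR [ 35.8  -7.4 186. ]
[ 0.54675751 -0.04704008  0.29857374]
```

Call:
arm_command:
  motion:
    - {"slide": [0.0035, 0, 0], "turn": [0, 0, 0]}
    - {"slide": [0, 0, 0], "turn": [0, 0, 0]}
    - {"slide": [0, 0, 0], "turn": [0, 0, 0]}
    - {"slide": [0, 0, 0], "turn": [0, 0, 0]}
    - {"slide": [0, 0, 0], "turn": [0, 0, 0]}
  gripper: 48

```text
t: 3.37
tool_pos: [0.547, -0.0453, 0.2999]
orientation: [2.012, 2.413, 0.001]
force: [-0.1, 0.2, 1.0]
opening: 0.0454
```

```bash
python3 st.py
```

```text
t 3.37 tcp [ 0.547  -0.0453  0.2999] tip [ 0.5471 -0.0453  0.1139] yaw 100.35 z [ 5.e-04  1.e-04 -1.e+00] F [-0.1  0.2  1. ] op 0.0454
```

Call:
arm_command:
  motion:
    - {"slide": [0, 0, 0], "turn": [0, 0, 0]}
    - {"slide": [0, 0, 0], "turn": [0, 0, 0]}
    - {"slide": [0, 0, 0], "turn": [0, 0, 0]}
    - {"slide": [0, 0, 0], "turn": [0, 0, 0]}
    - {"slide": [0, 0, 0], "turn": [0, 0, 0]}
  gripper: 30
  grip_force: 15

```text
t: 3.78
tool_pos: [0.547, -0.0455, 0.2999]
orientation: [2.011, 2.412, 0.0]
force: [0.9, -1.3, 3.5]
opening: 0.0338
```

```bash
python3 st.py;python3 - <<'E'
from h import *
c=grab('wrist','w6');cv2.imwrite('pics/w6c.png',cv2.convertScaleAbs(cv2.resize(c['pixels'][150:310,210:420],(787,600),interpolation=cv2.INTER_CUBIC),alpha=1.4))
E
```

```text
t 3.78 tcp [ 0.547  -0.0455  0.2999] tip [ 0.5471 -0.0456  0.1139] yaw 100.35 z [ 7.e-04 -4.e-04 -1.e+00] F [ 0.9 -1.3  3.5] op 0.0338
```

View pics/w6c.png

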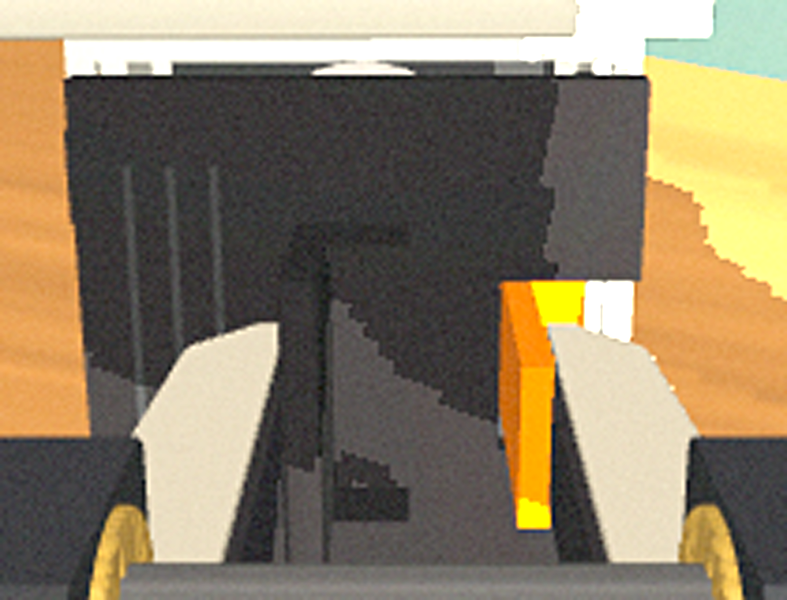

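Call:
arm_command:
  motion:
    - {"slide": [-0.0061, 0, -0.0014], "turn": [0, 0.025, 0]}
    - {"slide": [-0.0061, 0, -0.0015], "turn": [0, 0.025, 0]}
    - {"slide": [-0.0061, 0, -0.0014], "turn": [0, 0.025, 0]}
    - {"slide": [-0.0061, 0, -0.0015], "turn": [0, 0.025, 0]}
    - {"slide": [0, 0, 0], "turn": [0, 0, 0]}
  grip_force: 20

```text
t: 4.25
tool_pos: [0.5487, -0.0555, 0.3017]
orientation: [-1.987, -2.381, -0.051]
force: [0.3, 2.1, 3.0]
opening: 0.0334
```

```bash
python3 st.py
```

```text
t 4.25 tcp [ 0.5487 -0.0555  0.3017] tip [ 0.547  -0.0461  0.1159] yaw 100.32 z [-0.0092  0.0507 -0.9987] F [0.3 2.1 3. ] op 0.0334
```

Call:
arm_command:
  motion:
    - {"slide": [-0.0122, 0, -0.0029], "turn": [0, 0.05, 0]}
    - {"slide": [-0.0122, 0, -0.0029], "turn": [0, 0.05, 0]}
    - {"slide": [-0.0122, 0, -0.0029], "turn": [0, 0.05, 0]}
    - {"slide": [-0.0122, 0, -0.0029], "turn": [0, 0.05, 0]}
    - {"slide": [0, 0, 0], "turn": [0, 0, 0]}

```text
t: 4.67
tool_pos: [0.5523, -0.0758, 0.3045]
orientation: [-1.936, -2.319, -0.148]
force: [-0.5, -0.2, 1.4]
opening: 0.0333
```

```bash
python3 st.py;python3 - <<'E'
from h import *
c=grab('wrist','w7');cv2.imwrite('pics/w7c.png',cv2.convertScaleAbs(cv2.resize(c['pixels'][120:310,210:450],(758,600),interpolation=cv2.INTER_CUBIC),alpha=1.4))
E
```

```text
t 4.67 tcp [ 0.5523 -0.0758  0.3045] tip [ 0.5472 -0.048   0.1206] yaw 100.27 z [-0.0273  0.1495 -0.9884] F [-0.5 -0.2  1.4] op 0.0333
```

View pics/w7c.png

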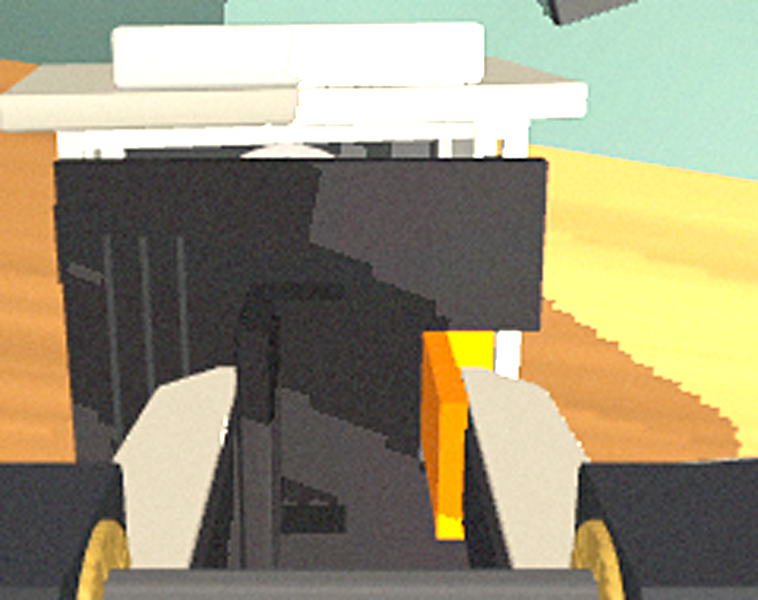

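Call:
arm_command:
  motion:
    - {"slide": [-0.0122, 0, -0.0029], "turn": [0, 0.05, 0]}
    - {"slide": [-0.0122, 0, -0.0029], "turn": [0, 0.05, 0]}
    - {"slide": [-0.0122, 0, -0.0029], "turn": [0, 0.05, 0]}
    - {"slide": [-0.0122, 0, -0.0029], "turn": [0, 0.05, 0]}
    - {"slide": [0, 0, 0], "turn": [0, 0, 0]}

```text
t: 5.13
tool_pos: [0.5559, -0.0954, 0.3053]
orientation: [-1.883, -2.255, -0.239]
force: [-0.6, 0.6, 1.3]
opening: 0.0334
```

```bash
python3 st.py;python3 - <<'E'
from h import *
c=grab('side','s8');cv2.imwrite('pics/s8c.png',cv2.resize(c['pixels'][130:240,280:420],(763,600),interpolation=cv2.INTER_CUBIC))
E
```

```text
t 5.13 tcp [ 0.5559 -0.0954  0.3053] tip [ 0.5475 -0.0497  0.1252] yaw 100.28 z [-0.045   0.2458 -0.9683] F [-0.6  0.6  1.3] op 0.0334
```

View pics/s8c.png

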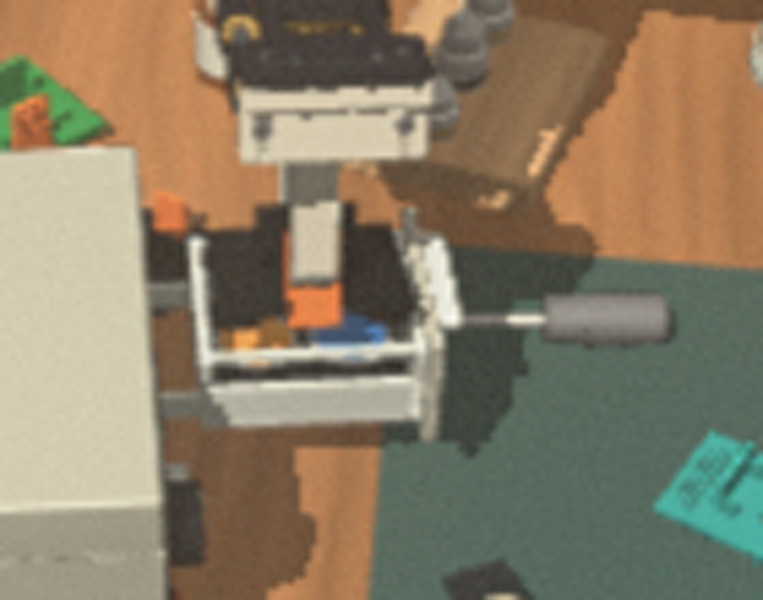

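Call:
arm_command:
  motion:
    - {"slide": [0.0085, 0, 0.0022], "turn": [0, 0, 0]}
    - {"slide": [0.0085, 0, 0.0022], "turn": [0, 0, 0]}
    - {"slide": [0.0085, 0, 0.0022], "turn": [0, 0, 0]}
    - {"slide": [0.0085, 0, 0.0022], "turn": [0, 0, 0]}
    - {"slide": [0, 0, 0], "turn": [0, 0, 0]}

```text
t: 5.6
tool_pos: [0.5531, -0.0793, 0.3054]
orientation: [-1.882, -2.259, -0.237]
force: [-0.9, -0.4, -1.0]
opening: 0.0337
```

```bash
python3 st.py;python3 - <<'E'
from h import *
c=grab('side','s9');cv2.imwrite('pics/s9c.png',cv2.resize(c['pixels'][130:240,280:420],(763,600),interpolation=cv2.INTER_CUBIC))
c=grab('wrist','w9')
E
```

```text
t 5.6 tcp [ 0.5531 -0.0793  0.3054] tip [ 0.5447 -0.034   0.1252] yaw 100.41 z [-0.0449  0.2436 -0.9688] F [-0.9 -0.4 -1. ] op 0.0337
```

View pics/s9c.png

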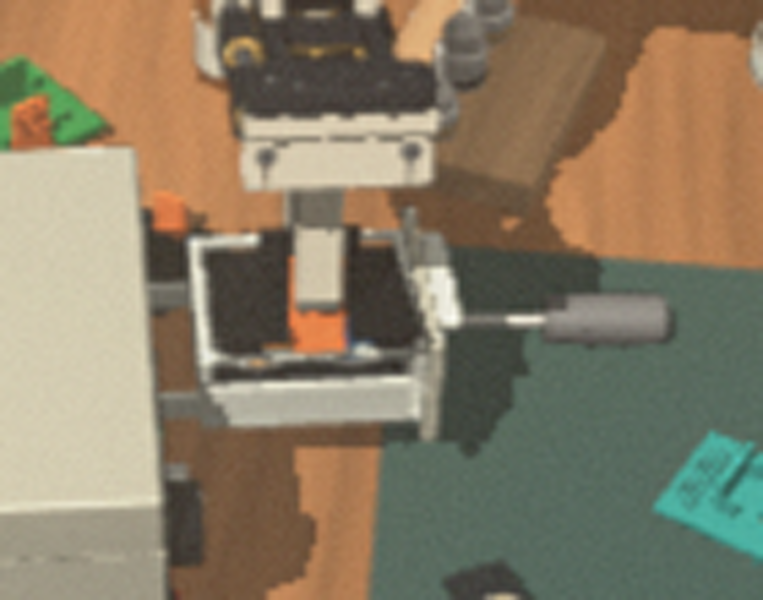

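View pics/w9.png

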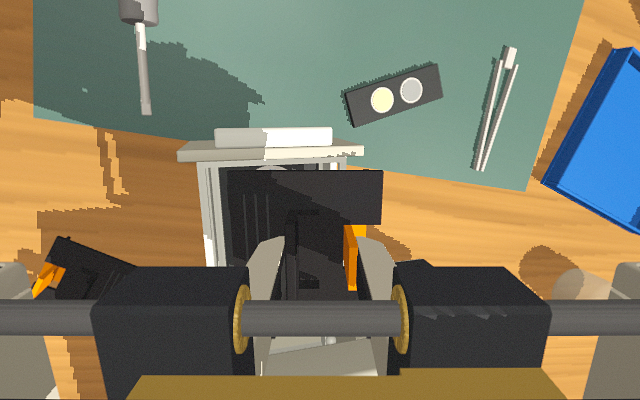

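Call:
arm_command:
  motion:
    - {"slide": [0.0018, 0, -0.0073], "turn": [0, 0, 0]}
    - {"slide": [0.0031, 0, -0.0121], "turn": [0, 0, 0]}
    - {"slide": [0.0049, 0, -0.0194], "turn": [0, 0, 0]}
    - {"slide": [0.0074, 0, -0.0291], "turn": [0, 0, 0]}
    - {"slide": [0.0092, 0, -0.0364], "turn": [0, 0, 0]}

```text
t: 6.12
tool_pos: [0.5531, -0.0806, 0.3493]
orientation: [-1.883, -2.257, -0.236]
force: [0.3, -0.7, -0.8]
opening: 0.0333
```

Call:
arm_command:
  motion:
    - {"slide": [0.0092, 0, -0.0364], "turn": [0, 0, 0]}
    - {"slide": [0.0092, 0, -0.0364], "turn": [0, 0, 0]}
    - {"slide": [0.0061, 0, -0.0242], "turn": [0, 0, 0]}
    - {"slide": [0, 0, 0], "turn": [0, 0, 0]}
    - {"slide": [0, 0, 0], "turn": [0, 0, 0]}

```text
t: 6.53
tool_pos: [0.5535, -0.0807, 0.3896]
orientation: [-1.884, -2.26, -0.238]
force: [0.1, -0.7, 0.0]
opening: 0.0334
```

```bash
python3 st.py;python3 - <<'E'
from h import *
c=grab('side','s10')
c=grab('wrist','w10')
E
```

```text
t 6.53 tcp [ 0.5535 -0.0807  0.3896] tip [ 0.5456 -0.0356  0.2093] yaw 100.38 z [-0.0425  0.2427 -0.9692] F [ 0.1 -0.7  0. ] op 0.0334
```

View pics/s10.png

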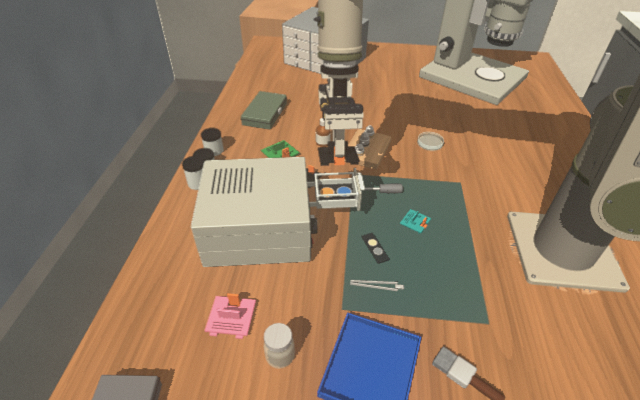

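View pics/w10.png

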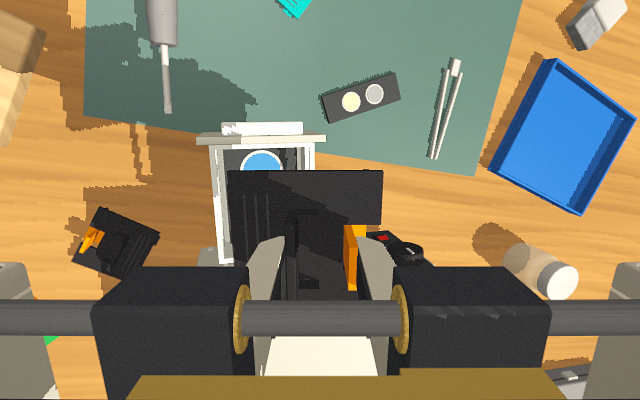

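```bash
python3 - <<'E'
from h import *
w=ld('w10')
cv2.imwrite('pics/w10c.png',cv2.resize(w['img'][50:225,480:640],(549,600),interpolation=cv2.INTER_CUBIC))
X=[atz(w,uv,.02) for uv in [(556,59),(636,118),(581,214),(489,165)]]
for x in X: print(x.round(4))
print(np.mean(X,0))
for i in range(4):
    d=X[(i+1)%4]-X[i];print(np.degrees(np.arctan2(d[1],d[0])),np.linalg.norm(d))
E
```

```text
[0.3559 0.2735 0.02  ]
[0.3962 0.4357 0.02  ]
[0.5368 0.3983 0.02  ]
[0.4917 0.2218 0.02  ]
[0.44513827 0.33234701 0.02      ]
76.04291775362421 0.16713951090061804
-14.894405174477123 0.14551244465101412
-104.32038939661035 0.1822293069954903
159.14301008274737 0.14539046754783091
```

View pics/w10c.png

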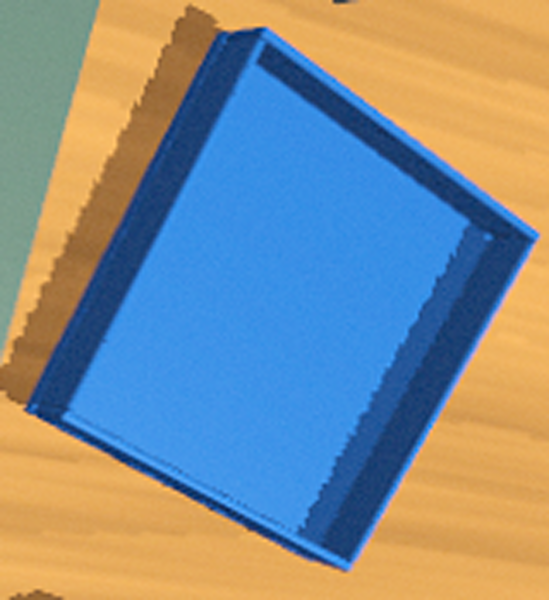

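Call:
arm_command:
  motion:
    - {"slide": [0.03, 0, 0], "turn": [0, -0.1, 0]}
    - {"slide": [0.06, 0, 0], "turn": [0, -0.1, 0]}
    - {"slide": [0.06, 0, 0], "turn": [0, -0.1, 0]}
    - {"slide": [0.06, 0, 0], "turn": [0, -0.1, 0]}
    - {"slide": [0.06, 0, 0], "turn": [0, -0.1, 0]}

```text
t: 7.05
tool_pos: [0.5336, 0.0252, 0.4026]
orientation: [2.012, 2.412, -0.003]
force: [-0.1, -0.1, -1.1]
opening: 0.0332
```

Call:
arm_command:
  motion:
    - {"slide": [0.06, 0, 0], "turn": [0, 0, 0.17]}
    - {"slide": [0.06, 0, 0], "turn": [0, 0, 0.17]}
    - {"slide": [0.06, 0, 0], "turn": [0, 0, 0.17]}
    - {"slide": [0.05, 0, 0], "turn": [0, 0, 0.17]}
    - {"slide": [0.03, 0, 0], "turn": [0, 0, 0.18]}

```text
t: 7.47
tool_pos: [0.53, 0.1297, 0.402]
orientation: [-2.482, -1.924, 0.002]
force: [0.2, -0.3, -0.2]
opening: 0.0331
```

```bash
python3 st.py
```

```text
t 7.47 tcp [0.53   0.1297 0.402 ] tip [0.5296 0.1298 0.216 ] yaw 75.57 z [-2.3e-03  3.0e-04 -1.0e+00] F [ 0.2 -0.3 -0.2] op 0.0331
```

Call:
arm_command:
  motion:
    - {"slide": [0.047, -0.033, 0], "turn": [0, 0, 0]}
    - {"slide": [0.047, -0.033, 0], "turn": [0, 0, 0]}
    - {"slide": [0.047, -0.033, 0], "turn": [0, 0, 0]}
    - {"slide": [0.047, -0.033, 0], "turn": [0, 0, 0]}
    - {"slide": [0.047, -0.033, 0], "turn": [0, 0, 0]}

```text
t: 7.88
tool_pos: [0.4891, 0.2359, 0.402]
orientation: [-2.48, -1.928, 0.003]
force: [0.0, 0.7, -1.3]
opening: 0.0334
```

Call:
arm_command:
  motion:
    - {"slide": [0.047, -0.033, 0.04], "turn": [0, 0, 0]}
    - {"slide": [0.047, -0.033, 0.05], "turn": [0, 0, 0]}
    - {"slide": [0.047, -0.033, 0.05], "turn": [0, 0, 0]}
    - {"slide": [0.047, -0.033, 0.05], "turn": [0, 0, 0]}
    - {"slide": [0.047, -0.033, 0.04], "turn": [0, 0, 0]}

```text
t: 8.3
tool_pos: [0.4478, 0.343, 0.3083]
orientation: [-2.48, -1.928, 0.005]
force: [-0.1, -0.2, -1.3]
opening: 0.0333
```

```bash
python3 - <<'E'
from h import *
c=grab('side','s11')
c=grab('wrist','w11')
E
python3 st.py
```

```text
t 8.4 tcp [0.4462 0.3439 0.3063] tip [0.4449 0.3433 0.1203] yaw 75.88 z [-0.0074 -0.0033 -1.    ] F [-0.4 -0.5 -1.6] op 0.0334
```

View pics/s11.png

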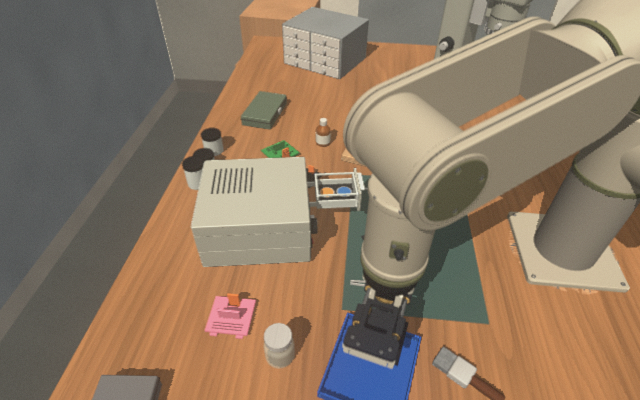

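View pics/w11.png

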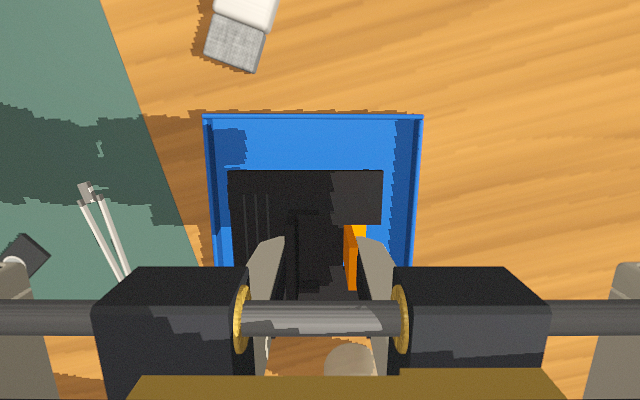

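```bash
python3 - <<'E'
from h import *
w=ld('w11');s=robot.read_state();M=R.from_rotvec(s['orientation']).as_matrix();t=s['tool_pos']
for uv in [(204,115),(423,115)]:
    X=atz(w,uv,.02);print(X.round(4),((X-t)@M*1000).round(1))
E
python3 st.py
```

```text
[0.3552 0.2761 0.02  ] [-86.5 -69.9 287.2]
[0.396  0.4375 0.02  ] [ 80.  -69.8 286.4]
t 8.4 tcp [0.4462 0.3439 0.3063] tip [0.4449 0.3433 0.1203] yaw 75.88 z [-0.0074 -0.0033 -1.    ] F [-0.4 -0.5 -1.6] op 0.0334
```

Call:
arm_command:
  motion:
    - {"slide": [0.003, 0.007, 0.05], "turn": [0, 0, 0]}
    - {"slide": [0.003, 0, 0.05], "turn": [0, 0, 0]}
    - {"slide": [0, 0, 0.05], "turn": [0, 0, 0]}
    - {"slide": [0, 0, 0.04], "turn": [0, 0, 0]}
    - {"slide": [0, 0, 0.02], "turn": [0, 0, 0]}

```text
t: 8.82
tool_pos: [0.4517, 0.3429, 0.2246]
orientation: [-2.48, -1.928, 0.007]
force: [-0.6, -0.8, -1.0]
opening: 0.0332
```

Call:
arm_command:
  motion:
    - {"slide": [0, 0, 0.006], "turn": [0, 0, 0]}
    - {"slide": [0, 0, 0.004], "turn": [0, 0, 0]}
    - {"slide": [0, 0, 0], "turn": [0, 0, 0]}
    - {"slide": [0, 0, 0], "turn": [0, 0, 0]}
    - {"slide": [0, 0, 0], "turn": [0, 0, 0]}

```text
t: 9.23
tool_pos: [0.453, 0.3443, 0.2248]
orientation: [2.48, 1.928, 0.003]
force: [0.0, 0.5, -0.7]
opening: 0.0337
```

```bash
python3 st.py
```

```text
t 9.23 tcp [0.453  0.3443 0.2248] tip [0.4533 0.3445 0.0388] yaw 75.72 z [ 0.0018  0.0011 -1.    ] F [ 0.   0.5 -0.7] op 0.0337
```

Call:
arm_command:
  motion:
    - {"slide": [0, 0, 0.01], "turn": [0, 0, 0]}
    - {"slide": [0, 0, 0.01], "turn": [0, 0, 0]}
    - {"slide": [0, 0, 0.01], "turn": [0, 0, 0]}
    - {"slide": [0, 0, 0.005], "turn": [0, 0, 0]}
    - {"slide": [0, 0, 0], "turn": [0, 0, 0]}

```text
t: 9.65
tool_pos: [0.452, 0.3438, 0.2084]
orientation: [-2.48, -1.928, 0.002]
force: [0.6, 0.3, -0.5]
opening: 0.0337
```

```bash
python3 - <<'E'
from h import *
c=grab('wrist','w12')
c=grab('scene','c12');cv2.imwrite('pics/c12c.png',cv2.resize(c['pixels'][150:260,380:520],(763,600),interpolation=cv2.INTER_CUBIC))
E
python3 st.py
```

```text
t 9.75 tcp [0.4523 0.344  0.2091] tip [0.4522 0.344  0.0231] yaw 75.72 z [-5.e-04 -3.e-04 -1.e+00] F [0.  0.3 0.2] op 0.0338
```

View pics/c12c.png

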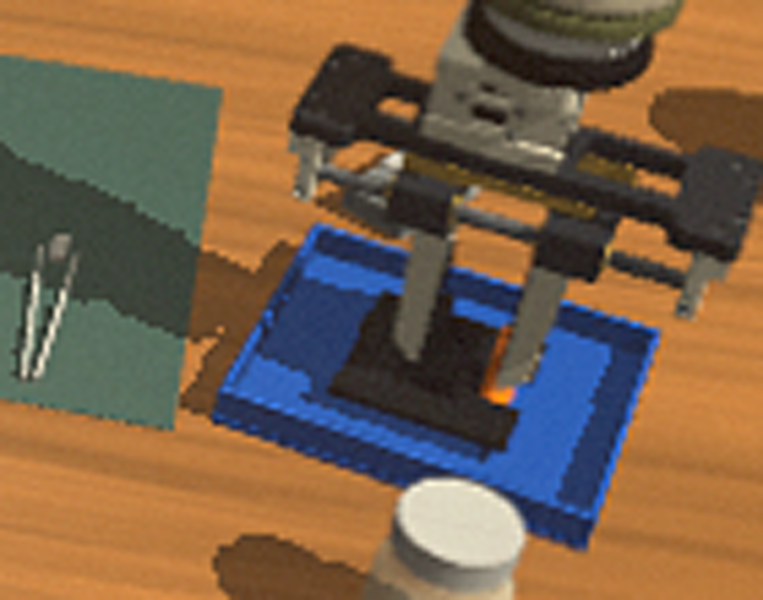

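View pics/w12.png

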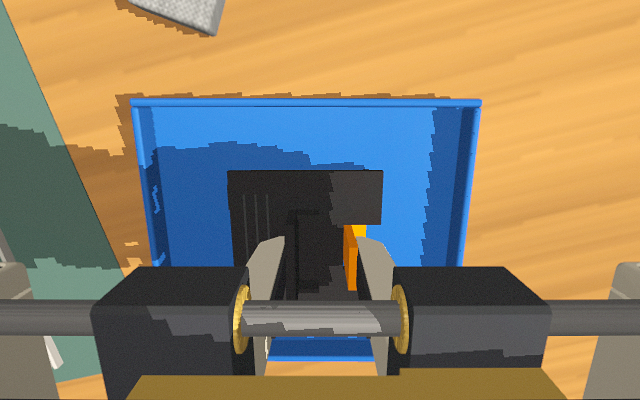

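Call:
arm_command:
  motion:
    - {"slide": [0, 0, 0.002], "turn": [0, 0, 0]}
    - {"slide": [0, 0, 0.002], "turn": [0, 0, 0]}
    - {"slide": [0, 0, 0.001], "turn": [0, 0, 0]}
    - {"slide": [0, 0, 0], "turn": [0, 0, 0]}
    - {"slide": [0, 0, 0], "turn": [0, 0, 0]}

```text
t: 10.17
tool_pos: [0.4524, 0.3441, 0.2075]
orientation: [2.48, 1.928, 0.0]
force: [0.3, 0.3, -1.1]
opening: 0.0336
```

```bash
python3 st.py
```

```text
t 10.17 tcp [0.4524 0.3441 0.2075] tip [0.4524 0.3441 0.0215] yaw 75.72 z [ 1.e-04  0.e+00 -1.e+00] F [ 0.3  0.3 -1.1] op 0.0336
```

Call:
arm_command:
  motion:
    - {"slide": [0, 0, 0.002], "turn": [0, 0, 0]}
    - {"slide": [0, 0, 0.001], "turn": [0, 0, 0]}
    - {"slide": [0, 0, 0], "turn": [0, 0, 0]}
    - {"slide": [0, 0, 0], "turn": [0, 0, 0]}
    - {"slide": [0, 0, 0], "turn": [0, 0, 0]}

```text
t: 10.58
tool_pos: [0.4525, 0.3441, 0.2069]
orientation: [2.48, 1.928, 0.0]
force: [-1.5, -1.4, 5.1]
opening: 0.0334
```

```bash
python3 st.py
```

```text
t 10.58 tcp [0.4525 0.3441 0.2069] tip [0.4526 0.3441 0.0209] yaw 75.72 z [ 2.e-04  1.e-04 -1.e+00] F [-1.5 -1.4  5.1] op 0.0334
```

Call:
arm_command:
  motion:
    - {"slide": [0, 0, 0], "turn": [0, 0, 0]}
    - {"slide": [0, 0, 0], "turn": [0, 0, 0]}
    - {"slide": [0, 0, 0], "turn": [0, 0, 0]}
    - {"slide": [0, 0, 0], "turn": [0, 0, 0]}
    - {"slide": [0, 0, 0], "turn": [0, 0, 0]}
  gripper: 65

```text
t: 11.0
tool_pos: [0.4523, 0.344, 0.206]
orientation: [2.48, 1.928, -0.001]
force: [-0.0, 0.6, 0.5]
opening: 0.0591
```

```bash
python3 - <<'E'
from h import *
c=grab('wrist','w13')
E
python3 st.py
```

```text
t 11.05 tcp [0.4523 0.344  0.206 ] tip [0.4522 0.3439 0.02  ] yaw 75.72 z [-4.e-04 -4.e-04 -1.e+00] F [ 0.6  0.1 -0.8] op 0.0599
```

View pics/w13.png

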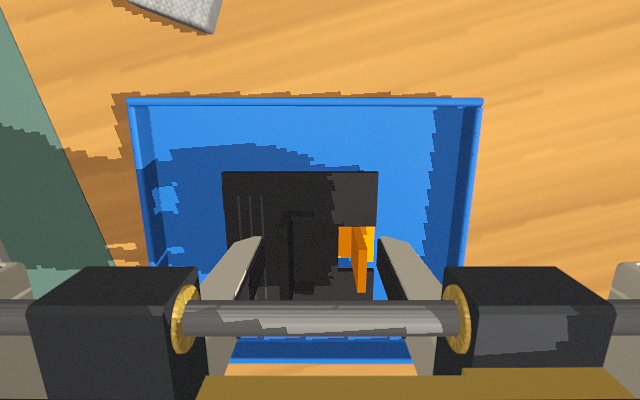

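Call:
arm_command:
  motion:
    - {"slide": [0, 0, -0.02], "turn": [0, 0, 0]}
    - {"slide": [0, 0, -0.04], "turn": [0, 0, 0]}
    - {"slide": [0, 0, -0.08], "turn": [0, 0, 0]}
    - {"slide": [0, 0, -0.08], "turn": [0, 0, 0]}
    - {"slide": [0, 0, -0.08], "turn": [0, 0, 0]}

```text
t: 11.47
tool_pos: [0.4521, 0.3439, 0.3278]
orientation: [-2.48, -1.928, 0.001]
force: [0.7, 0.2, -0.3]
opening: 0.0603
```

Call:
arm_command:
  motion:
    - {"slide": [0, 0, -0.08], "turn": [0, 0, 0]}
    - {"slide": [0, 0, -0.06], "turn": [0, 0, 0]}
    - {"slide": [0, 0, -0.04], "turn": [0, 0, 0]}
    - {"slide": [0, 0, 0], "turn": [0, 0, 0]}
    - {"slide": [0, 0, 0], "turn": [0, 0, 0]}
  gripper: 0

```text
t: 11.88
tool_pos: [0.4526, 0.3442, 0.3995]
orientation: [2.48, 1.928, 0.004]
force: [-0.5, -0.4, 0.4]
opening: 0.0316
```

```bash
python3 - <<'E'
from h import *
c=grab('wrist','w14')
c=grab('scene','c14')
E
python3 st.py
```

```text
t 11.98 tcp [0.4521 0.3438 0.3967] tip [0.4517 0.3436 0.2107] yaw 75.72 z [-0.0018 -0.0012 -1.    ] F [ 0.7 -1.2 -0.8] op 0.0236
```

View pics/w14.png

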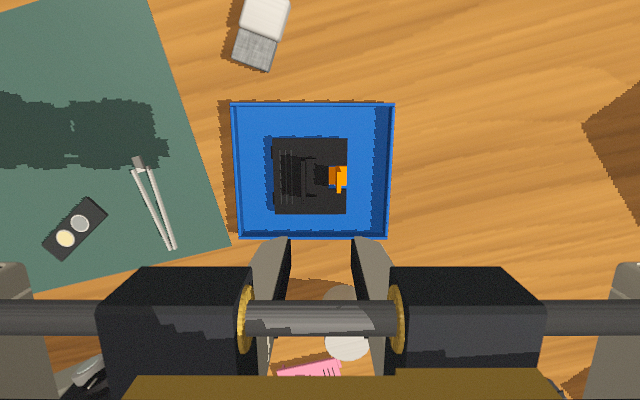

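View pics/c14.png

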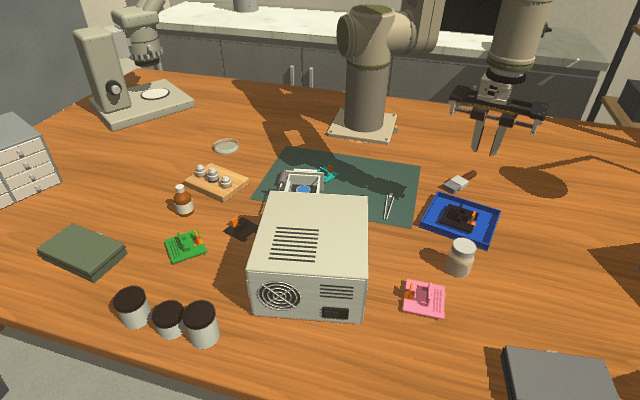

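Call:
arm_command:
  motion:
    - {"slide": [-0.066, 0.019, 0], "turn": [0, 0, 0]}
    - {"slide": [-0.066, 0.019, 0], "turn": [0, 0, 0]}
    - {"slide": [-0.066, 0.019, 0], "turn": [0, 0, 0]}
    - {"slide": [-0.066, 0.019, 0], "turn": [0, 0, 0]}
    - {"slide": [-0.066, 0.019, 0], "turn": [0, 0, 0]}

```text
t: 12.4
tool_pos: [0.456, 0.2055, 0.3959]
orientation: [-2.479, -1.928, 0.005]
force: [0.8, 0.5, 1.0]
opening: 0.0003
```

Call:
arm_command:
  motion:
    - {"slide": [-0.066, 0.019, 0], "turn": [0, 0, 0]}
    - {"slide": [-0.066, 0.019, 0], "turn": [0, 0, 0]}
    - {"slide": [-0.066, 0.019, 0], "turn": [0, 0, 0]}
    - {"slide": [-0.066, 0.019, 0], "turn": [0, 0, 0]}
    - {"slide": [-0.066, 0.019, 0], "turn": [0, 0, 0]}

```text
t: 12.82
tool_pos: [0.4602, 0.0682, 0.3961]
orientation: [-2.479, -1.927, 0.004]
force: [0.8, -0.2, 0.3]
opening: 0.0004
```

Call:
arm_command:
  motion:
    - {"slide": [-0.066, 0.019, 0], "turn": [0, 0, 0]}
    - {"slide": [-0.066, 0.019, 0], "turn": [0, 0, 0]}
    - {"slide": [-0.066, 0.019, 0], "turn": [0, 0, 0]}
    - {"slide": [-0.066, 0.019, 0], "turn": [0, 0, 0]}
    - {"slide": [-0.066, 0.019, 0], "turn": [0, 0, 0]}

```text
t: 13.23
tool_pos: [0.4645, -0.069, 0.3961]
orientation: [-2.478, -1.926, 0.003]
force: [-0.2, 0.8, 0.1]
opening: 0.0007
```

Call:
arm_command:
  motion:
    - {"slide": [0, 0, 0], "turn": [0, 0, -0.172]}
    - {"slide": [0, 0, 0], "turn": [0, 0, -0.172]}
    - {"slide": [0, 0, 0], "turn": [0, 0, -0.172]}
    - {"slide": [0, 0, 0], "turn": [0, 0, -0.172]}
    - {"slide": [0, 0, 0], "turn": [0, 0, -0.172]}

```text
t: 13.65
tool_pos: [0.4647, -0.0679, 0.396]
orientation: [-2.005, -2.414, 0.002]
force: [-0.2, -0.2, 0.2]
opening: 0.0003
```

```bash
python3 - <<'E'
from h import *
c=grab('wrist','w15')
c=grab('side','s15')
E
python3 st.py
```

```text
t 13.75 tcp [ 0.4647 -0.0677  0.3962] tip [ 0.4641 -0.0676  0.2102] yaw 100.44 z [-3.4e-03  9.0e-04 -1.0e+00] F [0.3 0.1 0.3] op 0.0005
```

View pics/w15.png

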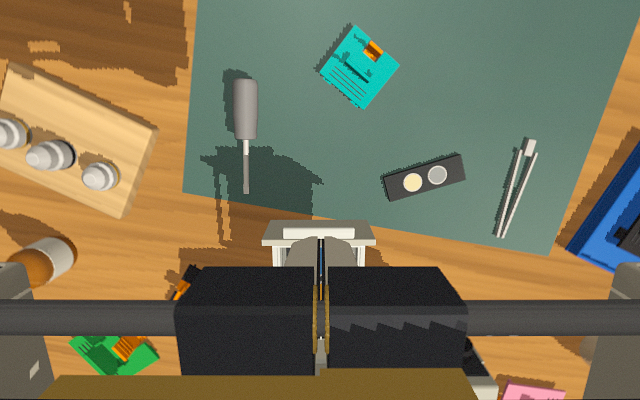

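View pics/s15.png

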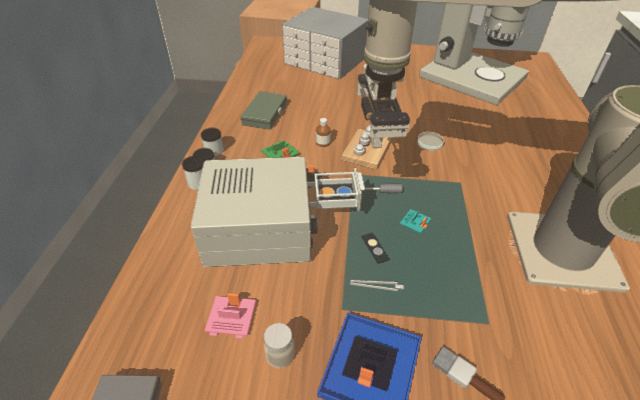

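```bash
python3 - <<'E'
from h import *
w=ld('w15');s=robot.read_state();M=R.from_rotvec(s['orientation']).as_matrix();t=s['tool_pos']
cv2.imwrite('pics/w15c.png',cv2.resize(w['img'][200:300,240:400],(800,500),interpolation=cv2.INTER_CUBIC))
for uv in [(284,228),(354,228),(262,245),(376,245)]:
    X=atz(w,uv,.112);print(X.round(4),((X-t)@M*1000).round(1))
E
```

```text
[ 0.4909 -0.0927  0.112 ] [-29.7  22.1 284.1]
[ 0.4803 -0.0359  0.112 ] [ 28.1  22.  284.2]
[ 0.5092 -0.1084  0.112 ] [-48.5  37.2 284. ]
[ 0.4916 -0.0146  0.112 ] [ 47.   37.  284.2]
```

View pics/w15c.png

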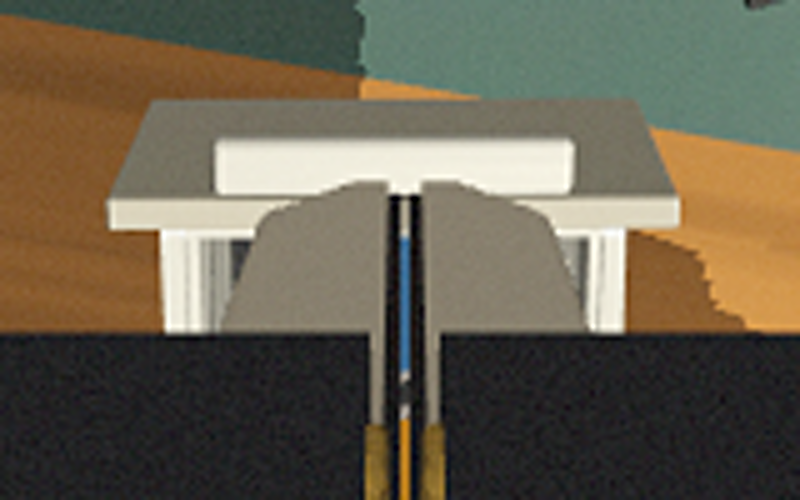

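Call:
arm_command:
  motion:
    - {"slide": [-0.002, 0, 0.06], "turn": [0, 0, 0]}
    - {"slide": [0, 0, 0.07], "turn": [0, 0, 0]}
    - {"slide": [0, 0, 0.07], "turn": [0, 0, 0]}
    - {"slide": [0, 0, 0.05], "turn": [0, 0, 0]}
    - {"slide": [0, 0, 0.03], "turn": [0, 0, 0]}

```text
t: 14.17
tool_pos: [0.4638, -0.0681, 0.2822]
orientation: [-2.012, -2.406, 0.004]
force: [-0.1, -0.3, -0.5]
opening: 0.0005
```

Call:
arm_command:
  motion:
    - {"slide": [0, 0.01, 0], "turn": [0, 0, 0]}
    - {"slide": [0, 0.005, 0], "turn": [0, 0, 0]}
    - {"slide": [0, 0, 0], "turn": [0, 0, 0]}
    - {"slide": [0, 0, 0], "turn": [0, 0, 0]}
    - {"slide": [0, 0, 0], "turn": [0, 0, 0]}

```text
t: 14.58
tool_pos: [0.4719, -0.0677, 0.2878]
orientation: [2.011, 2.411, 0.002]
force: [-0.1, 0.5, -0.7]
opening: 0.0004
```

```bash
python3 - <<'E'
from h import *
c=grab('side','s16');cv2.imwrite('pics/s16c.png',cv2.resize(c['pixels'][120:240,290:440],(750,600),interpolation=cv2.INTER_CUBIC))
E
python3 st.py
```

```text
t 14.63 tcp [ 0.4718 -0.0676  0.2875] tip [ 0.4721 -0.0677  0.1015] yaw 100.34 z [ 2.e-03 -5.e-04 -1.e+00] F [-0.7 -0.2  0.1] op 0.0011
```

View pics/s16c.png

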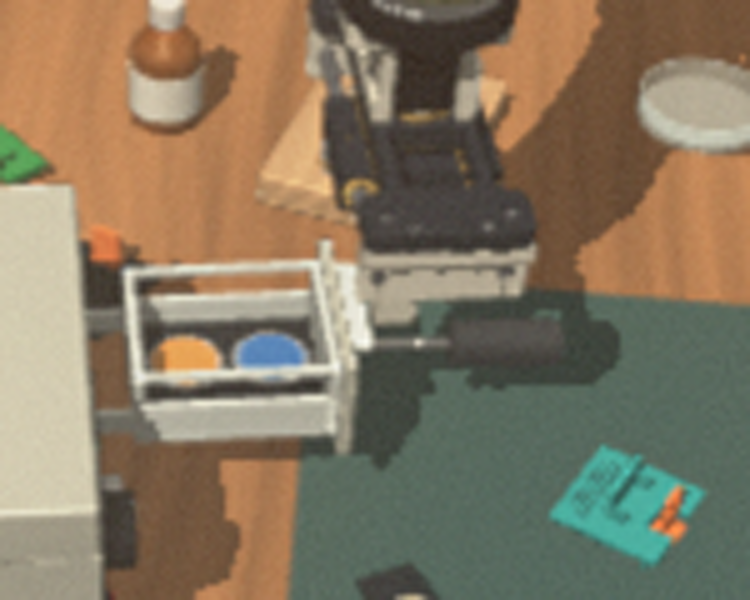

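Call:
arm_command:
  motion:
    - {"slide": [0, 0.008, 0.003], "turn": [0, 0, 0]}
    - {"slide": [0, 0.008, 0.003], "turn": [0, 0, 0]}
    - {"slide": [0, 0.008, 0], "turn": [0, 0, 0]}
    - {"slide": [0, 0.012, 0], "turn": [0, 0, 0]}
    - {"slide": [0, 0.015, 0], "turn": [0, 0, 0]}

```text
t: 15.05
tool_pos: [0.4916, -0.0638, 0.2837]
orientation: [-2.012, -2.412, 0.0]
force: [-2.1, 0.0, 0.7]
opening: 0.0003
```

Call:
arm_command:
  motion:
    - {"slide": [0, 0.02, 0], "turn": [0, 0, 0]}
    - {"slide": [0, 0.02, 0], "turn": [0, 0, 0]}
    - {"slide": [0, 0.02, 0], "turn": [0, 0, 0]}
    - {"slide": [0, 0.02, 0], "turn": [0, 0, 0]}
    - {"slide": [0, 0.02, 0], "turn": [0, 0, 0]}

```text
t: 15.47
tool_pos: [0.5316, -0.0564, 0.2837]
orientation: [-2.012, -2.413, 0.0]
force: [-2.0, -0.2, 2.1]
opening: 0.0005
```

```bash
python3 - <<'E'
from h import *
c=grab('side','s17');cv2.imwrite('pics/s17c.png',cv2.resize(c['pixels'][120:240,270:420],(750,600),interpolation=cv2.INTER_CUBIC))
E
python3 st.py
```

```text
t 15.52 tcp [ 0.5325 -0.0563  0.284 ] tip [ 0.5328 -0.0562  0.098 ] yaw 100.37 z [ 1.4e-03  1.0e-04 -1.0e+00] F [-0.8  0.  -0.2] op 0.0006
```

View pics/s17c.png

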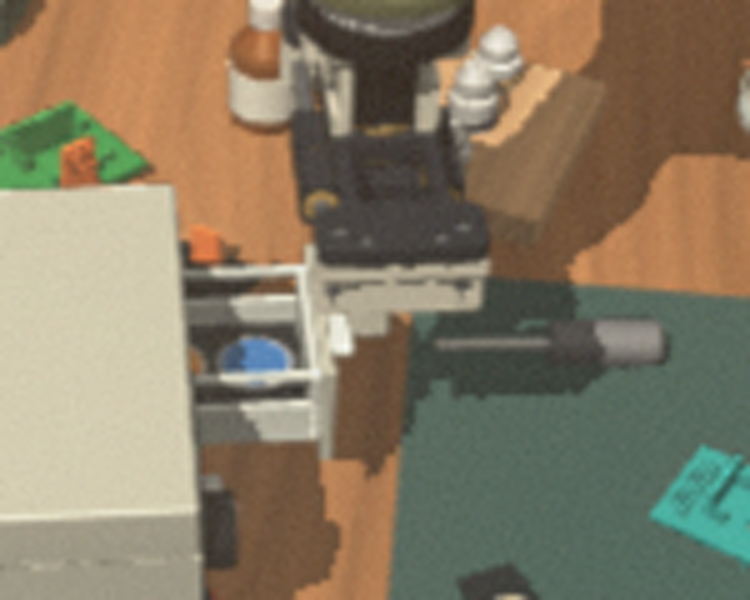

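Call:
arm_command:
  motion:
    - {"slide": [0, 0.025, 0], "turn": [0, 0, 0]}
    - {"slide": [0, 0.025, 0], "turn": [0, 0, 0]}
    - {"slide": [0, 0.025, 0], "turn": [0, 0, 0]}
    - {"slide": [0, 0.025, 0], "turn": [0, 0, 0]}
    - {"slide": [0, 0.02, 0], "turn": [0, 0, 0]}

```text
t: 15.93
tool_pos: [0.5786, -0.0478, 0.2836]
orientation: [-2.012, -2.413, 0.0]
force: [-1.7, 0.7, 1.1]
opening: 0.0006
```

Call:
arm_command:
  motion:
    - {"slide": [0, 0.006, 0], "turn": [0, 0, 0]}
    - {"slide": [0, 0.006, 0], "turn": [0, 0, 0]}
    - {"slide": [0, 0.006, 0], "turn": [0, 0, 0]}
    - {"slide": [0, 0.006, 0], "turn": [0, 0, 0]}
    - {"slide": [0, 0.006, 0], "turn": [0, 0, 0]}

```text
t: 16.35
tool_pos: [0.5891, -0.0459, 0.2837]
orientation: [-2.011, -2.412, 0.002]
force: [-3.4, 0.3, 1.3]
opening: 0.0006
```

```bash
python3 st.py
```

```text
t 16.35 tcp [ 0.5891 -0.0459  0.2837] tip [ 0.5888 -0.0459  0.0977] yaw 100.35 z [-1.8e-03  1.0e-04 -1.0e+00] F [-3.4  0.3  1.3] op 0.0006
```

Call:
arm_command:
  motion:
    - {"slide": [0, 0.003, 0], "turn": [0, 0, 0]}
    - {"slide": [0, 0.003, 0], "turn": [0, 0, 0]}
    - {"slide": [0, 0.003, 0], "turn": [0, 0, 0]}
    - {"slide": [0, 0, 0], "turn": [0, 0, 0]}
    - {"slide": [0, 0, 0], "turn": [0, 0, 0]}

```text
t: 16.77
tool_pos: [0.5934, -0.0453, 0.284]
orientation: [2.012, 2.412, 0.0]
force: [-0.3, 0.2, 1.0]
opening: 0.0004
```

```bash
python3 st.py
```

```text
t 16.77 tcp [ 0.5934 -0.0453  0.284 ] tip [ 0.5935 -0.0453  0.098 ] yaw 100.35 z [ 6.e-04 -1.e-04 -1.e+00] F [-0.3  0.2  1. ] op 0.0004
```

```bash
python3 - <<'E'
from h import *
c=grab('side','s18');cv2.imwrite('pics/s18c.png',cv2.resize(c['pixels'][120:240,250:400],(750,600),interpolation=cv2.INTER_CUBIC))
c=grab('wrist','w18');cv2.imwrite('pics/w18c.png',cv2.resize(c['pixels'][180:310,220:430],(792,490),interpolation=cv2.INTER_CUBIC))
E
```

```text
(no output)
```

View pics/s18c.png

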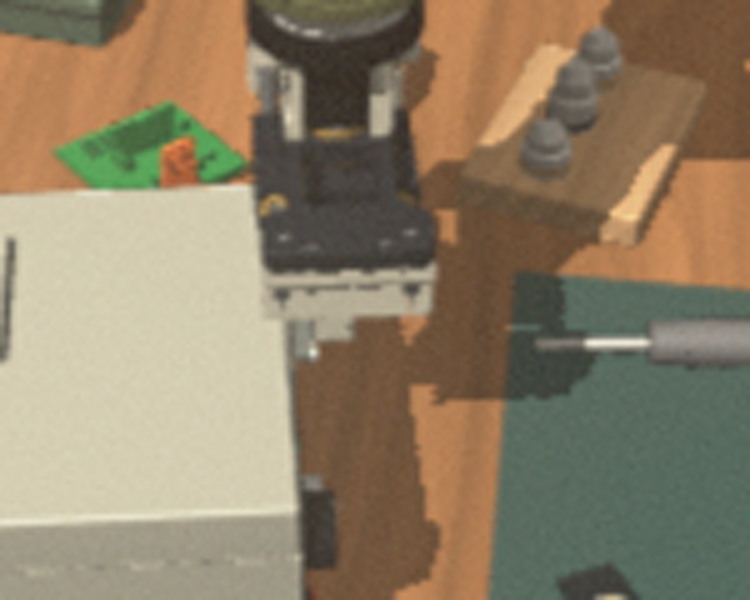

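View pics/w18c.png

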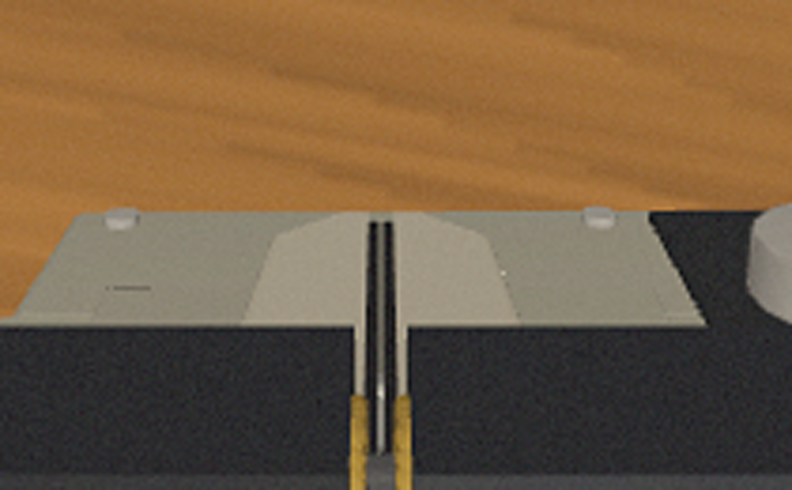

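Call:
arm_command:
  motion:
    - {"slide": [0, 0.003, 0], "turn": [0, 0, 0]}
    - {"slide": [0, 0.003, 0], "turn": [0, 0, 0]}
    - {"slide": [0, 0.002, 0], "turn": [0, 0, 0]}
    - {"slide": [0, 0, 0], "turn": [0, 0, 0]}
    - {"slide": [0, 0, 0], "turn": [0, 0, 0]}

```text
t: 17.28
tool_pos: [0.5951, -0.045, 0.2838]
orientation: [-2.01, -2.41, 0.006]
force: [-12.7, -1.3, 8.5]
opening: 0.0007
```

```bash
python3 st.py
```

```text
t 17.28 tcp [ 0.5951 -0.045   0.2838] tip [ 0.5942 -0.0451  0.0978] yaw 100.34 z [-4.9e-03 -5.0e-04 -1.0e+00] F [-12.7  -1.3   8.5] op 0.0007
```

Call:
arm_command:
  motion:
    - {"slide": [0, -0.01, 0], "turn": [0, 0, 0]}
    - {"slide": [0, -0.03, 0], "turn": [0, 0, 0]}
    - {"slide": [0, -0.06, 0], "turn": [0, 0, 0]}
    - {"slide": [0, -0.08, -0.03], "turn": [0, 0, 0]}
    - {"slide": [0, -0.08, -0.06], "turn": [0, 0, 0]}

```text
t: 17.7
tool_pos: [0.4919, -0.0631, 0.3167]
orientation: [-2.008, -2.409, 0.004]
force: [0.5, 0.6, 0.5]
opening: 0.0008
```

Call:
arm_command:
  motion:
    - {"slide": [0, -0.06, -0.08], "turn": [0, 0, 0]}
    - {"slide": [0, 0, -0.08], "turn": [0, 0, 0]}
    - {"slide": [0, 0, -0.05], "turn": [0, 0, 0]}
    - {"slide": [0, 0, 0], "turn": [0, 0, 0]}
    - {"slide": [0, 0, 0], "turn": [0, 0, 0]}

```text
t: 18.12
tool_pos: [0.4708, -0.0678, 0.4056]
orientation: [2.01, 2.41, 0.003]
force: [-0.7, 0.1, -0.7]
opening: 0.0
```

```bash
python3 - <<'E'
from h import *
c=grab('side','s19')
c=grab('wrist','w19')
w=ld('w19')
E
python3 st.py
```

```text
t 18.22 tcp [ 0.4703 -0.0676  0.4027] tip [ 0.4701 -0.0675  0.2167] yaw 100.36 z [-1.1e-03  3.0e-04 -1.0e+00] F [-0.4 -0.5 -0.8] op 0.0006
```

View pics/s19.png

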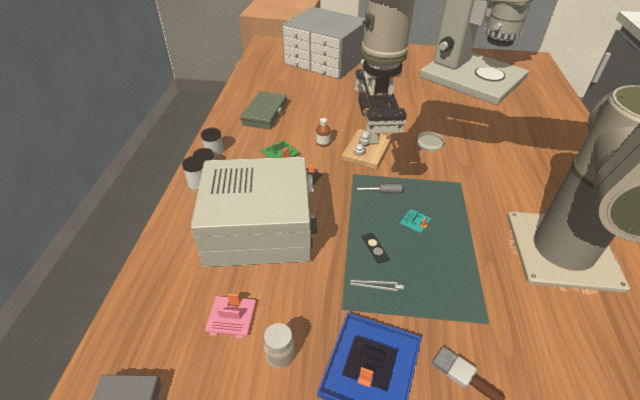

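View pics/w19.png

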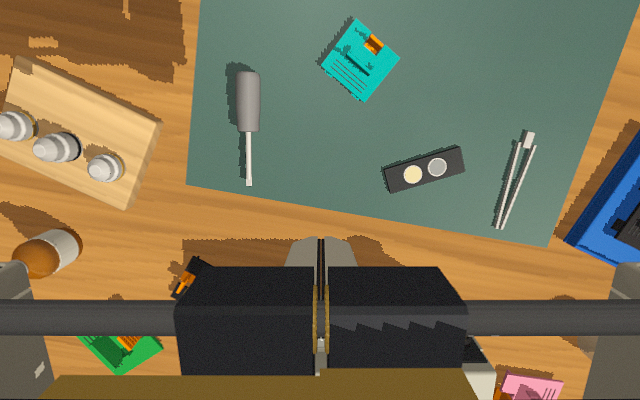

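```bash
python3 - <<'E'
from h import *
w=ld('s19'); cv2.imwrite('pics/s19c.png',cv2.resize(w['img'][150:230,270:350],(600,600),interpolation=cv2.INTER_CUBIC))
ex=np.array([np.cos(np.radians(10.4)),np.sin(np.radians(10.4)),0])
lip0=np.array([.4860,-.0650,.112])
ey=np.array([-ex[1],ex[0],0])
for k in (0,.0025,.01):
    c=lip0+ex*(.12-k)
    print(k,[((proj(w,c+ey*s)-[270,150])*7.5).round(0) for s in (-.03,.03)])
E
```

```text
0 [array([308., 179.]), array([319., 304.])]
0.0025 [array([316., 179.]), array([327., 304.])]
0.01 [array([339., 178.]), array([351., 303.])]
```

View pics/s19c.png

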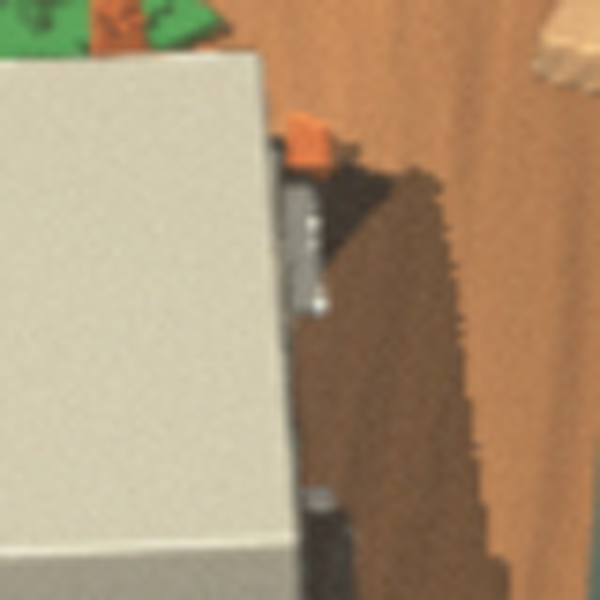

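```bash
python3 -c "
from plant import robot
print(robot.close_job())"
```

```text
the job is handed in; nothing more can be done
None
```

I took the cover off, set it down in the blue tray, and pushed the drawer home. I handed the job in at about 18 s of the 67 s allowed. The hand-in gives no verdict.

- **Cover removal:** I squeezed the tab home (finger opening 33.8 mm), swung the cover up 0.25 rad about its far edge, slid it about 15 mm and lifted. The wrist force stayed below 4 N throughout.
- **Placing:** The cover touched down at about 5 N and was let go. The last pictures show it lying flat, feet down, near the middle of the tray.
- **Drawer:** I pushed it in slowly. In the detent the force rose to 3.4 N and then vanished as the drawer snapped away from the finger. A gentle test push afterwards met a firm stop at about 13 N, above the detent's 9 N and well under the 45 N limit.
- **Last checks:** The drawer lip appears at its expected home place in the side picture, but that check is only good to 1 or 2 mm. The stop also came about 2 mm before my estimate, which is within the calibration error. The force test is therefore the real evidence that the drawer is seated. The bystanders look unmoved and the gripper was clear of everything.

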